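# Tip the used vials into the return box and lock its hasp with the pin

## Task

Empty the three used vials from the spouted jug into the steel return box: turn the jug so that its spout faces the filling hole, tip it with the spout close over the hole, and stand the empty jug back upright on the trolley. Then swing the hasp fully home over the hole and drop the retaining pin, which is parked on the front of the box, through the eye and the hasp until its collar rests on the eye. Spill nothing, and leave the other things on the trolley where they are.

Things in the scene. Friction and masses are not known exactly. Their poses are not given: they have to be found in the camera images.
- jug: white plastic measuring jug, about 0.12 kg empty, 88 mm high, round, 58 mm across at the foot, 71 mm at the rim, wall 3 mm, inner floor 4 mm up, open on top; origin: centre of its underside. Axes: z up along the jug, +x from the handle to the spout: the spout points along +x, the handle stands off along -x.
- jug_base (a point): centre of the jug's underside, axes as jug (height 0 when the jug stands on the trolley)
- jug_grip (a point): middle of the upright grip bar of the jug's handle, 68 mm behind (-x of) the jug's axis, 54 mm above its foot; axes as jug. The bar is 10 mm thick along x, 14 mm wide along y (pinch it across y), from 18 to 82 mm up, joined to the jug by 10 mm thick arms, equally wide, at 23 and 77 mm up; 28 mm of space between bar and wall.
- spout_tip (a point): outer tip of the jug's pouring lip: on the rim, 56.5 mm in front (+x) of the jug's axis, 88 mm above the foot; axes as jug. The spout flares out of the upper half of the wall and is about 40 mm wide; the rest of the wall flares by 4 degrees only, so the vials slide out once the jug is tipped past level, by about 100 to 120 degrees in all.
- opening (a point): centre of the round filling hole, 68 mm across, in the top of the return box: a hollow white steel box with a bare steel top, fixed to the trolley, 164 (x) by 128 mm (y), top 66 mm above the trolley. Axes are the box's: z up; -x is its front (towards the robot when not turned); the hasp's pivot is at +x, the eye at -x.
- pivot (a point): upright axis of the hasp's pivot, 61 mm behind (+x of) the hole's centre, 71 mm above the trolley (upper face of the hasp); axes as opening
- swing_hasp (a joint): angle of the hasp, rad: a flat 4 mm steel plate swinging level about the pivot, 1 mm above the box top: a disc 82 mm across with a slotted tongue to 133 mm from the pivot. 0 = home, against a hard stop: disc over the hole, tongue under the eye; grows to 2.0 as it swings away anticlockwise from above, to the box's -y side. Stiff (about 2 N at the knob); stays where left.
- hasp_knob (a point): grip point of the black knob standing on the hasp's disc, 61 mm from the pivot: knob 34 mm tall, 13 to 20 mm thick; this point is 24 mm above the hasp's upper face, 95 mm above the trolley, and lies over the centre of the hole when the hasp is home; its axes turn with the hasp
- eye (a point): centre of the 10.5 mm hole in the keeper's eye, on its upper face, 76.5 mm above the trolley, 60 mm in front (-x) of the filling hole's centre; axes as opening. The eye is a 4 mm steel plate, 24 x 32 mm, on one foot at its +y side. Right below it lie the hasp's slot (11 x 13 mm, when home) and a 15 mm hole in the box top.
- pin_knob (a point): centre of the pin's black round knob, 15 mm thick, 30 mm tall. The pin stands upright in a bracket on the front of the box, 108 mm in front (-x) and 36 mm to the +y side of the filling hole's centre; bracket top 46 mm above the trolley, on which the pin's steel collar rests (18 mm across, 3 mm thick, underside 18 mm below this point).
- pin_tip (a point): lower tip of the pin, 50 mm below pin_knob: stem 8 mm thick, 32 mm long below the collar, tapered over the last 4 mm. With the collar resting on the eye the tip is 32 mm below point eye. z axis from the tip to the knob
- pin: the whole pin, 65 mm long, 40 g; origin and axes as pin_tip
- vial_1_center (a point): centre of the first empty glass injection vial, 22 x 41 mm, closed by a flip cap (about 14 g, slippery: slides on a slope of about 11 to 18 degrees); this point is 22 mm above its foot, its z axis runs along the vial towards the cap. The three vials start standing side by side on the jug's floor.
- vial_2_center (a point): centre of the second empty glass injection vial, 22 x 47 mm, closed by a flip cap (about 14 g, slippery: slides on a slope of about 11 to 18 degrees); this point is 22 mm above its foot, its z axis runs along the vial towards the cap. The three vials start standing side by side on the jug's floor.
- vial_3_center (a point): centre of the third empty glass injection vial, 22 x 41 mm, closed by a flip cap (about 14 g, slippery: slides on a slope of about 11 to 18 degrees); this point is 22 mm above its foot, its z axis runs along the vial towards the cap. The three vials start standing side by side on the jug's floor.
- prep_pad_box: bystander: small white and orange carton, 55 x 50 mm, 62 mm high, origin under its centre; leave it standing
- tape_roll: bystander: small roll of paper tape lying flat, 40 mm across, 13 mm high, origin under its centre; leave it
- iodine_bottle: bystander: small brown glass bottle with a white cap, 45 mm thick, 73 mm high, origin under its centre; leave it standing
There are look-alikes about, which are no part of the job. Leave any blue look-alike of the jug alone.

How it is judged (in metres and radians):
On the way, in this order (a step that is already met when the one before it is completed fails the run):
1. the jug is tipped well over with its spout above the filling hole (angle between jug_base's own z axis and vertical above 1.2 rad and horizontal distance between spout_tip and opening below 0.045 m and z of spout_tip in the frame of opening below 0.09 m), for 0.1 s.
2. all three vials are in the box and the empty jug stands upright on the trolley, let go (x of vial_1_center in the frame of opening between -0.077 and 0.077 m and y of vial_1_center in the frame of opening between -0.059 and 0.059 m and z of each of vial_1_center, vial_2_center, vial_3_center in the frame of opening below -0.008 m and x of vial_2_center in the frame of opening between -0.077 and 0.077 m and y of vial_2_center in the frame of opening between -0.059 and 0.059 m and x of vial_3_center in the frame of opening between -0.077 and 0.077 m and y of vial_3_center in the frame of opening between -0.059 and 0.059 m and angle between jug_base's own z axis and vertical below 0.08 rad and height (world z) of jug_base between -0.006 and 0.006 m and linear speed of jug below 0.02 m/s and contact force between the fingers and jug below 0.2 N), for 0.2 s.
3. the hasp is swung fully home (value of joint swing_hasp below 0.04 rad), for 0.2 s.
At the end, for the whole second after the job is handed in: All three vials lie in the box below its top; the jug stands at rest, upright (0.08 rad), on the trolley (6 mm); the hasp is home (below 0.04 rad); the pin hangs at rest in the eye, centred (4 mm), upright (0.12 rad), collar down on it (tip at least 28 mm below the upper face of the eye) (x of vial_1_center in the frame of opening between -0.077 and 0.077 m and y of vial_1_center in the frame of opening between -0.059 and 0.059 m and z of each of vial_1_center, vial_2_center, vial_3_center in the frame of opening below -0.008 m and x of vial_2_center in the frame of opening between -0.077 and 0.077 m and y of vial_2_center in the frame of opening between -0.059 and 0.059 m and x of vial_3_center in the frame of opening between -0.077 and 0.077 m and y of vial_3_center in the frame of opening between -0.059 and 0.059 m and angle between jug_base's own z axis and vertical below 0.08 rad and height (world z) of jug_base between -0.006 and 0.006 m and linear speed of each of jug, pin below 0.02 m/s and value of joint swing_hasp below 0.04 rad and horizontal distance between pin_tip and eye below 0.004 m and angle between pin_tip's own z axis and vertical below 0.12 rad and z of pin_tip in the frame of eye below -0.028 m); the robot touches nothing.
It fails at once if the jug is tipped (more than 0.8 rad) while its spout is more than 0.13 m to the side of the filling hole (angle between jug_base's own z axis and vertical above 0.8 rad and horizontal distance between spout_tip and opening above 0.13 m).
It fails at once if a bystander is shifted by more than 30 mm (distance of any of prep_pad_box, tape_roll, iodine_bottle from where it was at the start of the episode above 0.03 m).
It also fails if it takes over 72 s, if anything falls off the work surface, if the arm or the gripper's body presses on something with over 40 N, if the wrist force passes 120 N, or if a joint passes its speed limit or range.

## Robot

A 6-joint arm with a two-finger parallel gripper is mounted at the origin on a cart in front of the work surface, level with it; the furniture and walls round the work are solid. World frame = base frame: x ahead of the robot, y to its left, z up, the work surface at z = 0. Lengths are in mm, angles in rad, forces in N, time in s.
With the tool pointing down it reaches from about 350 to 875 mm from the base axis. Payload 4.2 kg.
Tool frame: the origin (TCP) lies midway between the tips of the shut fingers; the grasp point (between the pads) lies 19 mm behind it; z points along the fingers, y is the direction in which the jaws open and shut (so a half turn about z gives the same grasp; the last joint's range is limited). The gripper opens to 85 mm and grips with 20 to 120 N. Pads are 22 mm wide; open, the fingers measure 114 mm over their backs; the gripper's body (76 mm by 85 mm) begins 54 mm behind the grasp point. The pads swing forward as they close: fully open they stand 13 mm farther back than shut.
Start: joints at [1.442, 0.385, 0.008, 0, -1.194, -0.259], TCP at [236.312, 578.581, 231.312] pointing down, gripper open.
Joint ranges: [-3.14, 3.14], [-1.21, 2.06], [-1.07, 1.41], [-3.16, 2.05], [-2.99, -0.16], [-3.1, 3.1]. Speed limits (rad/s): [2.79, 2.79, 3.14, 3.14, 3.14, 3.14].

## Interface

Orientations are given as a unit quaternion [x, y, z, w].
In Python, from bench import read_state, get_image, job_done, search_frame, regions_of gives the robot as it stands.
- The arm moves only by the tool servo_tool, never from a script. Its arguments are lists of equal length, an entry for each row: "turn": the turn, a rotation vector about the world's x, y, z in rad, a list of three; "dp": the shift along the world's x, y, z in m, a list of three; "fingers": the finger opening in m, from 0 to 0.0854. In form: {"turn": [[rx, ry, rz], ...], "dp": [[tx, ty, tz], ...], "fingers": [fingers, ...]}. A call has exactly 5 rows; each row shifts and turns the pose as measured when the row begins; what a row does not reach is not made up. A row lasts 1/8 s, in which the tool goes at most 62.5 mm and 10.7 degrees, less where a joint would pass 70% of its speed; a pose out of reach is approached as far as the arm can. A call is refused whole if a number of a shift passes 0.0625 or a number of a turn 0.188, either way. A call with a gripper value outside its range is refused whole. The fingers move at their own pace and stop on an object; the grip force is fixed at half the most. Time passes only in rows, so rows that do not move let the fingers close, or fill a call up. It gives the time, the measured TCP pose, the force and the opening at its end, in the units of the state.
- read_state(): the state, without advancing time (a new reading comes with each control period).
- get_image(name): name is "side" or "top" or "wrist"; returns a dict with "img" (420x560x3 uint8, red, green, blue), "vfov" (degrees; the focal length in pixels is half the picture's height over the tangent of half this angle, whatever the lens; pixels are square), "cx", "cy" (the principal point, pixels), "world_from_camera" (4x4, takes a point from camera to world coordinates); the wrist camera has in their place "mount" (4x4, takes a point from camera to tool coordinates, whose origin is the TCP and whose axes are the flange's). Camera axes: x right, y down, z forward; pixel columns grow to the right and rows downward; lengths in mm; the calibration is good to about 2 mm. The wrist camera is an equidistant fisheye: a pixel r from the principal point sees the ray r / f radians off the axis. A picture is of the moment at which its call begins: read the wrist's pose just before it. There is no depth.
- job_done(): hands the job in, once; it reports no verdict.
Trained networks look in the newest picture that a camera, given by its name, has taken for a name from the list of things; names that differ only in an ending like _2 or _b are one class to them, and where a whole thing is asked for, a point or a joint stands for the part that bears it (a point fixed in the world has none). Each returns a list of dicts, best first, with "score" (0 to 1); they miss things now and then, are a little off and sometimes report something else, mostly with a low value. They report only what shows in the picture. A call takes as long as a camera call. They do not tell look-alikes from the thing itself.
- search_frame(query, camera): "box" ([left, top, width, height] in pixels, round what is visible of it).
- regions_of(query, camera): "region" (420x560 bool, what is visible of it) and "box" ([left, top, width, height] in pixels, round what is visible of it).
The state is a dict: "clock": time; "joints": joint angles; "joint_vel": joint speeds; "joint_efforts": joint torques, N m; "position": TCP position; "ee_rot": TCP orientation; "contact_force": force on the tool from outside, world axes, zero at the start; "wrist_torque": the same for the moment, N m; "gripper_width": finger opening in mm.
Only numpy, scipy, OpenCV 4.12 (cv2) and the standard library are available. Lean on these libraries where they do the work, as an engineer would, in place of code of your own. Each camera call takes 0.05 s, during which the arm holds its last target. There are 200 camera calls.

## Working session

There is one attempt and no reset: what is moved stays moved. The work goes in short steps, Python scripts to look and compute and a tool call to move; the robot and the scene stay as the last step left them, time stands still between calls to the robot, and variables do not carry over. Pictures are saved under pics/ and viewed, about 8 in all and at most 12, crops included, and the job is handed in when it is done.

Besides the shell and the picture viewer there is one more tool, called after "Request:" as name(argument=value, ...) on one line, values as JSON. servo_tool: Moves the arm, as the interface text tells. Its arguments: {"type":"object","properties":{"turn":{"type":"array","items":{"type":"array","items":{"type":"number"}}},"dp":{"type":"array","items":{"type":"array","items":{"type":"number"}}},"fingers":{"type":"array","items":{"type":"number"}}},"required":["turn","dp","fingers"]}

```bash
ls; mkdir -p pics
cat > h.py <<'E'
import numpy as np,cv2
from bench import *
from scipy.spatial.transform import Rotation as R
def ray(g,u,v,st=None):
    f=210/np.tan(np.radians(g['vfov']/2)); a,b=u-g['cx'],v-g['cy']
    if 'mount' in g:
        r=np.hypot(a,b); t=r/f; d=np.array([a/r*np.sin(t),b/r*np.sin(t),np.cos(t)])
        T=np.eye(4);T[:3,:3]=R.from_quat(st['ee_rot']).as_matrix();T[:3,3]=st['position'];M=T@g['mount']
    else: d=np.array([a/f,b/f,1]);M=g['world_from_camera']
    return M[:3,3],M[:3,:3]@d
def onz(g,u,v,z,st=None):
    o,d=ray(g,u,v,st); return o+d*(z-o[2])/d[2]
def proj(g,p,st=None):
    f=210/np.tan(np.radians(g['vfov']/2))
    if 'mount' in g:
        T=np.eye(4);T[:3,:3]=R.from_quat(st['ee_rot']).as_matrix();T[:3,3]=st['position'];M=T@g['mount']
    else: M=g['world_from_camera']
    c=M[:3,:3].T@(np.array(p)-M[:3,3])
    if 'mount' in g:
        r=np.hypot(c[0],c[1]);t=np.arctan2(r,c[2]);return np.array([g['cx']+f*t*c[0]/r,g['cy']+f*t*c[1]/r])
    return np.array([g['cx']+f*c[0]/c[2],g['cy']+f*c[1]/c[2]])
def save(g,n,box=None,s=1):
    im=g['img'][:,:,::-1]
    if box: x,y,w,h=box; im=im[y:y+h,x:x+w]
    cv2.imwrite(f'pics/{n}.png',cv2.resize(im,None,fx=s,fy=s,interpolation=cv2.INTER_CUBIC))
E
python3 - <<'E'
from h import *
s=read_state();print(s)
a=get_image('top');b=get_image('side')
for n,g in(('top',a),('side',b)):
    print(n,g['vfov'],g['cx'],g['cy'],g['world_from_camera'].round(3).tolist())
    for q in['jug','jug_grip','spout_tip','opening','hasp_knob','pin_knob','eye','prep_pad_box','tape_roll','iodine_bottle','vial_1_center','pivot']:
        try:
            print(q,[(round(r['score'],2),np.round(r['box']).tolist()) for r in search_frame(q,n)[:4]])
        except Exception as e: print(q,e)
im=np.hstack([cv2.resize(g['img'],None,fx=.714,fy=.714) for g in(a,b)])
save(a,'top0',None,1.4);save(b,'side0',None,1.4)
E
```

```text
pics
{'clock': 0.0, 'joints': array([ 1.44161332e+00,  3.85567149e-01,  6.59761045e-03, -5.01422274e-04,
       -1.19401309e+00, -2.58590836e-01]), 'joint_vel': array([-0.00055365, -0.0004301 ,  0.00061848, -0.00084449, -0.00030167,
       -0.00108181]), 'joint_efforts': array([-1.36048733e-03, -3.92286301e+01,  1.88397181e+01,  4.18610215e+00,
       -4.68559083e-03, -6.92123393e-06]), 'position': array([236.09431391, 578.04346424, 230.20380155]), 'ee_rot': array([ 9.81244299e-01, -1.92765079e-01, -1.61854273e-04,  1.10592787e-03]), 'contact_force': array([ 0.01589462,  0.03709136, -1.00677116]), 'wrist_torque': array([ 0.0014819 , -0.00925544,  0.034759  ]), 'gripper_width': 85.46109461240343}
top 49.81798688562748 282.136649332709 213.24023498822004 [[0.024, -0.994, 0.105, 471.971], [-0.999, -0.028, -0.035, -61.304], [0.037, -0.105, -0.994, 1118.47], [0.0, 0.0, 0.0, 1.0]]
jug [(0.94, [192.0, 278.0, 49.0, 33.0]), (0.59, [151.0, 188.0, 35.0, 54.0])]
jug_grip [(0.92, [153.0, 186.0, 34.0, 51.0]), (0.79, [188.0, 275.0, 51.0, 32.0])]
spout_tip [(0.9, [189.0, 274.0, 51.0, 36.0]), (0.86, 
[... 740 characters left out ...]
0]), (0.62, [178.0, 195.0, 30.0, 50.0])]
jug_grip [(0.95, [227.0, 158.0, 47.0, 42.0]), (0.81, [180.0, 193.0, 34.0, 53.0]), (0.39, [235.0, 236.0, 8.0, 28.0])]
spout_tip [(0.85, [228.0, 161.0, 42.0, 41.0]), (0.72, [178.0, 192.0, 31.0, 52.0])]
opening [(0.84, [229.0, 214.0, 116.0, 77.0]), (0.32, [228.0, 158.0, 43.0, 42.0])]
hasp_knob []
pin_knob [(0.4, [236.0, 238.0, 5.0, 14.0])]
eye [(0.81, [228.0, 214.0, 119.0, 75.0])]
prep_pad_box [(0.76, [298.0, 316.0, 42.0, 52.0])]
tape_roll [(0.71, [244.0, 337.0, 27.0, 22.0])]
iodine_bottle [(0.58, [329.0, 178.0, 15.0, 35.0])]
vial_1_center [(0.75, [228.0, 160.0, 40.0, 43.0])]
pivot [(0.71, [232.0, 215.0, 115.0, 78.0]), (0.41, [228.0, 159.0, 41.0, 42.0])]
```

View pics/top0.png

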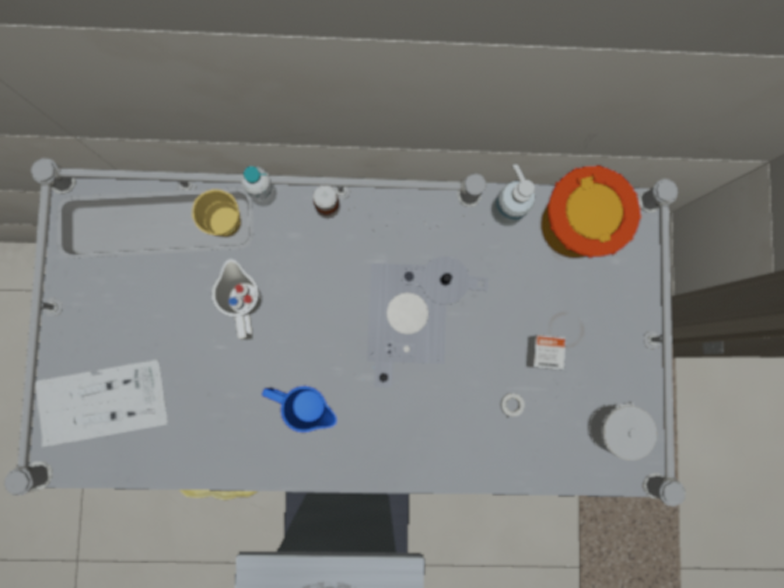

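View pics/side0.png

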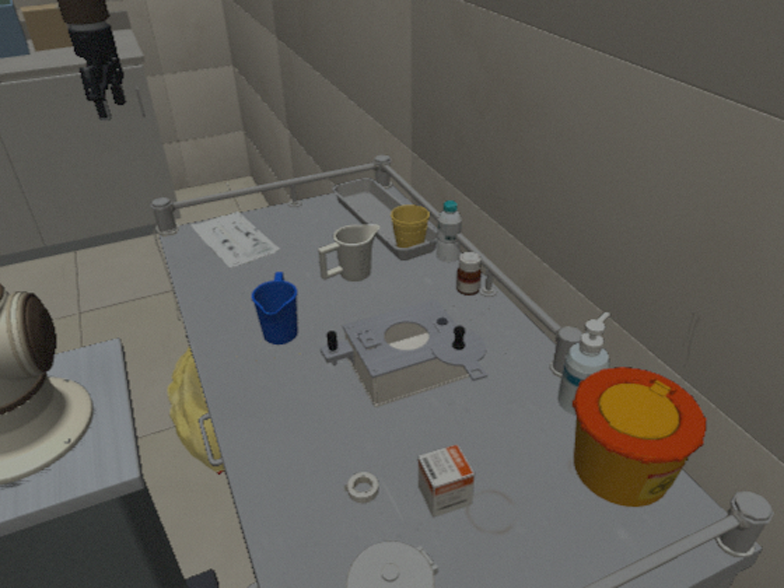

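The top view shows the white jug with the vials at (237,292), its spout up the picture and its handle at (242,325). The blue jug at (305,408) is a look-alike. The box hole is at (407,313), hasp knob at (446,279), pin knob at (383,377), carton at (550,352), tape at (513,404) and iodine bottle at (326,200). These are all at 1.4x scale.

Candidates for the jug are white (169,209) and blue (217,291), in raw pixels. The yellow cup at (154,152) is another cup. I choose the white one because it is white and holds the vials.

Run:
```python
from h import *
g=get_image('top')
for n,u,v,z in[('jug rim',236,293,88),('spout',231,263,88),('handle',242,326,82),('hole',407,313,66),('pivot',408,276,71),('hknob',447,278,100),('pin',383,377,80),('eye',390,347,76),('carton',550,352,62),('tape',513,404,13),('iod',326,196,73),('blue',308,405,88),('cup',216,205,80),('teal',252,175,100)]:
    print(n,onz(g,u/1.4,v/1.4,z).round(0))
x=get_image('wrist');print(x['mount'].round(3).tolist(),x['vfov'],x['cx'],x['cy'])
```

```text
jug rim [583. 161.  88.]
spout [632. 172.  88.]
handle [530. 150.  82.]
hole [ 560. -119.   66.]
pivot [ 622. -119.   71.]
hknob [ 616. -181.  100.]
pin [453. -81.  80.]
eye [502. -91.  76.]
carton [ 501. -361.   62.]
tape [ 411. -309.   13.]
iod [753.  23.  73.]
blue [406.  38.  88.]
cup [730. 203.  80.]
teal [777. 142. 100.]
[[0.0, -0.951, -0.309, 79.918], [1.0, 0.0, 0.001, -0.524], [-0.001, -0.309, 0.951, -143.76], [0.0, 0.0, 0.0, 1.0]] 65.70646984690485 284.1604835578756 211.72914478303608
```

Request:
servo_tool(turn=[[0,0,0.12],[0,0,0.12],[0,0,0.12],[0,0,0.12],[0,0,0.12]], dp=[[0.02,-0.05,0.015],[0.02,-0.05,0.015],[0.02,-0.05,0.015],[0.02,-0.05,0.015],[0.02,-0.05,0.015]], fingers=[0.0854,0.0854,0.0854,0.0854,0.0854])

```text
clock: 2.02
position: [336.9, 323.6, 305.7]
ee_rot: [0.993, 0.118, 0.001, 0.002]
contact_force: [-0.3, 1.0, 0.9]
gripper_width: 85.4
```

Request:
servo_tool(turn=[[0.033,-0.154,0],[0.033,-0.154,0],[0.033,-0.154,0],[0.033,-0.154,0],[0.033,-0.154,0]], dp=[[0.02,-0.045,0],[0.02,-0.045,0],[0.02,-0.045,0],[0.02,-0.045,0],[0.02,-0.03,0]], fingers=[0.0854,0.0854,0.0854,0.0854,0.0854])

```text
clock: 2.65
position: [439.1, 120.3, 325.2]
ee_rot: [0.922, 0.103, 0.372, -0.033]
contact_force: [2.0, -0.6, 1.8]
gripper_width: 85.5
```

```bash
cat >> h.py <<'E'
def log(s):
    import json; open('log.jsonl','a').write(json.dumps([list(s['joints']),list(s['position']),list(s['ee_rot'])])+'\n')
def pose(s):
    m=R.from_quat(s['ee_rot']).as_matrix()
    print('t',round(s['clock'],2),'p',s['position'].round(1),'j',s['joints'].round(3),'x',m[:,0].round(3),'y',m[:,1].round(3),'z',m[:,2].round(3),'F',s['contact_force'].round(1),'w',round(s['gripper_width'],1))
E
python3 - <<'E'
from h import *
s=read_state();pose(s);log(s)
g=get_image('wrist');save(g,'w1',None,1.4)
for q in['jug','jug_grip','spout_tip','jug_base']:
    print(q,[(round(r['score'],2),np.round(r['box']).tolist()) for r in search_frame(q,'wrist')[:4]])
E
```

```text
t 2.65 p [439.1 120.3 325.2] j [ 0.644 -0.321 -1.     1.057 -0.349  0.235] x [0.702 0.166 0.693] y [ 0.215 -0.977  0.017] z [ 0.679  0.137 -0.721] F [ 2.  -0.6  1.8] w 85.5
jug [(0.8, [281.0, 335.0, 88.0, 42.0]), (0.64, [246.0, 175.0, 56.0, 104.0])]
jug_grip [(0.71, [246.0, 179.0, 57.0, 98.0]), (0.56, [282.0, 332.0, 84.0, 44.0])]
spout_tip [(0.95, [245.0, 176.0, 56.0, 98.0]), (0.93, [283.0, 335.0, 83.0, 41.0]), (0.54, [266.0, 215.0, 14.0, 17.0])]
jug_base [(0.93, [280.0, 332.0, 88.0, 39.0]), (0.59, [246.0, 178.0, 54.0, 100.0]), (0.54, [356.0, 132.0, 33.0, 40.0])]
```

View pics/w1.png

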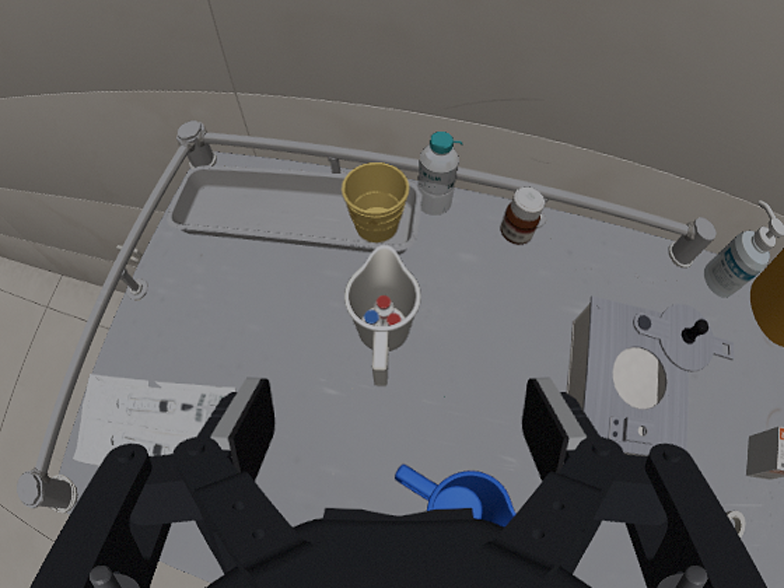

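The wrist view shows the white jug with its spout tip at (384,249), rim edges at (346,297) and (420,297), and the handle bar near (380,350). The vials' red and blue caps show inside, which confirms the choice. The blue jug is at the bottom, (470,495). The hole is at (639,378), with the hasp swung away to the right.

```bash
cat > kin.py <<'E'
from h import *
import json,itertools
from scipy.optimize import least_squares
def rot(ax,a): return R.from_rotvec(np.array(ax)*a).as_matrix()
X,Y=[1.,0,0],[0,1.,0]
def fk(q,P,sg):
    h,a2,a3,d4,L,d6=P; A=rot([0,0,1],q[0]); p=np.array([0,0,h])
    A=A@rot(Y,q[1]); p=p+A@[0,0,a2]
    A=A@rot(Y,-q[2]); p=p+A@[d4,0,a3]
    A=A@rot(X,sg[0]*q[3]); p=p+A@[0,L,0]
    A=A@rot(Y,-q[4]); p=p+A@[d6,0,0]
    A=A@rot(X,sg[1]*q[5]); 
    return p,A
E
python3 - <<'E'
from kin import *
D=[([1.44161332,.385567,.0065976,-.0005,-1.194013,-.258591],[236.094,578.043,230.204],[.981244,-.192765,-.00016,.001106])]+[json.loads(l) for l in open('log.jsonl')]
for sg in itertools.product([1,-1],[1,-1]):
    C=[fk(q,[300,400,0,400,-160,300],sg)[1].T@R.from_quat(r).as_matrix() for q,p,r in D]
    r=least_squares(lambda P:np.concatenate([fk(q,P,sg)[0]-p for q,p,_ in D]+[(P-[250,430,0,430,-150,350])*.01]),[250,430,0,430,-150,350])
    print(sg,np.abs(C[0]-C[1]).max().round(3),r.x.round(1),r.fun[:6].round(1))
print(C[0].round(2))
g=get_image('wrist');s=read_state()
f=lambda u,v,z:onz(g,u/1.4,v/1.4,z,s).round(1)
print('spout',f(384,249,88),'L',f(346,297,88),'R',f(420,297,88),'near rim',f(382,334,88),'handle',f(380,345,82),f(380,372,18),'hole',f(639,378,66))
E
```

```text
(1, 1) 1.703 [-6315.2  2329.1  4234.7 -1992.8  -146.8   174.5] [ -14.3  -11.   109.7 -104.5  105.4 -109.1]
(1, -1) 1.506 [-6315.2  2329.1  4234.7 -1992.8  -146.8   174.5] [ -14.3  -11.   109.7 -104.5  105.4 -109.1]
(-1, 1) 0.946 [ 232.7  543.2  -44.5  448.3 -159.8  298.5] [ 0.  -0.   0.2  0.1 -0.2 -0.2]
(-1, -1) 0.0 [ 232.7  543.2  -44.5  448.3 -159.8  298.5] [ 0.  -0.   0.2  0.1 -0.2 -0.2]
[[-0.  0.  1.]
 [-1.  0. -0.]
 [-0. -1.  0.]]
spout [640.6 178.4  88. ] L [579.1 201.9  88. ] R [595.1 131.7  88. ] near rim [549.5 158.9  88. ] handle [540.5 158.8  82. ] [532.5 158.4  18. ] hole [ 564.7 -114.2   66. ]
```

```bash
cat >> kin.py <<'E'
P0=[232.7,543.2,-44.5,448.3,-159.8,298.5]; SG=(-1,-1)
lo=np.array([-3.14,-1.21,-1.07,-3.16,-2.99,-3.1]);hi=np.array([3.14,2.06,1.41,2.05,-.16,3.1])
C0=np.array([[0,0,1.],[-1,0,0],[0,-1,0]])
def ik(p,M,q0):
    def f(q):
        a,A=fk(q,P0,SG); return np.r_[(a-p)/100,R.from_matrix((A@C0).T@M).as_rotvec()]
    r=least_squares(f,np.clip(q0,lo+1e-3,hi-1e-3),bounds=(lo,hi)); return r.x,np.abs(r.fun).max()
def jugpose(psi,th):  # jug axes as columns
    x=np.array([np.cos(psi),np.sin(psi),0]);y=np.array([-x[1],x[0],0]); return rot(y,th)@np.c_[x,y,[0,0,1]]
def toolM(J,b): # tool in jug: z at b below jug x, tool y=-jug y
    z=J@[np.cos(b),0,-np.sin(b)]; y=-J[:,1]; return np.c_[np.cross(y,z),y,z]
def tcp_from_spout(sp,J,b): 
    g=np.array(sp)+J@[-124.5,0,-34]; M=toolM(J,b); return g+19*M[:,2],M
E
cat > plan.py <<'E'
from kin import *
import sys
hole=np.array([562,-116,66]); q0=np.array([.644,-.321,-1,1.057,-.349,.235])
grip=np.array([520.6,152.2,54])
for b in np.radians([30,40,50,60,70]):
    J=jugpose(np.radians(12.4),0);M=toolM(J,b);q,e=ik(grip+19*M[:,2],M,q0)
    q2,e2=ik(grip+[0,0,130]+19*M[:,2],M,q)
    print('b',round(np.degrees(b)),'grasp',q.round(2),round(e,3),'lift',q2.round(2),round(e2,3))
    for psi in [-60,-30,0]:
        x=q2;out=[]
        for th,off,z in[(0,-40,200),(30,-40,190),(60,-30,140),(80,-22,100),(100,-20,82),(120,-20,82)]:
            J=jugpose(np.radians(psi),np.radians(th));d=jugpose(np.radians(psi),0)[:,0]
            p,M=tcp_from_spout(hole*[1,1,0]+d*off+[0,0,z],J,b);y,e=ik(p,M,x)
            if e<.01:x=y
            out.append((th,round(e,2),round(float(np.min(np.minimum(y-lo,hi-y))),2)))
        print('  psi',psi,out,x.round(2))
E
python3 plan.py
```

```text
b 30 grasp [ 0.48  0.55 -0.9   2.05 -0.72 -0.96] 0.495 lift [ 0.33  0.19 -0.92  2.05 -0.38 -0.66] 0.368
  psi -60 [(0, np.float64(0.0), 0.14), (30, np.float64(0.0), 0.36), (60, np.float64(0.0), 0.76), (80, np.float64(0.0), 1.03), (100, np.float64(0.0), 1.2), (120, np.float64(0.0), 0.95)] [-0.3   0.76  0.46 -0.72 -2.04  0.75]
  psi -30 [(0, np.float64(0.34), 0.0), (30, np.float64(0.0), 0.04), (60, np.float64(0.0), 0.67), (80, np.float64(0.0), 1.0), (100, np.float64(0.0), 1.16), (120, np.float64(0.0), 0.76)] [-0.12  0.86  0.56 -0.44 -2.23  1.08]
  psi 0 [(0, np.float64(0.15), 0.0), (30, np.float64(0.0), 0.17), (60, np.float64(0.0), 0.66), (80, np.float64(0.0), 0.95), (100, np.float64(0.0), 1.18), (120, np.float64(0.0), 0.79)] [ 0.05  0.89  0.47 -0.06 -2.2   1.51]
b 40 grasp [ 0.34  0.47 -0.87  2.05 -0.38 -0.69] 0.404 lift [ 0.24  0.17 -0.9   2.05 -0.19 -0.53] 0.278
  psi -60 [(0, np.float64(0.0), 0.16), (30, np.float64(0.0), 0.46), (60, np.float64(0.0), 0.87), (80, np.float64(0.0), 1.12), (100, np.float64(0.0), 1.12), (120, np.float64(0.0), 0.81)] [-0.33  0.83  0.52 -0.84 -2.18  0.71]

[... 2056 characters left out ...]
  -0.61  0.32 -0.47  0.88] 0.0
  psi -60 [(0, np.float64(0.0), 0.38), (30, np.float64(0.0), 0.81), (60, np.float64(0.0), 1.14), (80, np.float64(0.0), 1.06), (100, np.float64(0.0), 0.75), (120, np.float64(0.0), 0.49)] [-0.42  1.02  0.61 -1.3  -2.5   0.46]
  psi -30 [(0, np.float64(0.0), 0.11), (30, np.float64(0.0), 0.71), (60, np.float64(0.0), 1.11), (80, np.float64(0.0), 0.89), (100, np.float64(0.0), 0.53), (120, np.float64(0.0), 0.17)] [-0.23  1.1   0.78 -1.13 -2.82  0.51]
  psi 0 [(0, np.float64(0.0), 0.23), (30, np.float64(0.0), 0.66), (60, np.float64(0.0), 1.02), (80, np.float64(0.0), 0.92), (100, np.float64(0.0), 0.58), (120, np.float64(0.0), 0.23)] [ 0.05  1.16  0.6  -0.13 -2.76  1.46]
```

```bash
cat > plan.py <<'E'
from kin import *
hole=np.array([562,-116,66]); rng=np.random.default_rng(0)
grip=np.array([520.6,152.2,54]); mg=lambda q:round(float(np.min(np.minimum(q-lo,hi-q))),2)
F=np.diag([-1,-1,1.])
for fl in(0,1):
  Z=F if fl else np.eye(3)
  for bd in(65,75,85):
    b=np.radians(bd); J=jugpose(np.radians(12.4),0);M=toolM(J,b)@Z;sol=[]
    for q0 in [np.array([.644,-.32,-.9,1,-.35,.2])]+list(lo+(hi-lo)*rng.random((12,6))):
        q0[0]=rng.uniform(-1,1.5)
        q,e=ik(grip+19*M[:,2],M,q0)
        if e<.005 and not any(np.abs(q-s).max()<.1 for s in sol): sol.append(q)
    for q in sol:
      print('flip',fl,'b',bd,'grasp',q.round(2),mg(q))
      for psi in[-100,-75,-50,-25,0]:
        x=q;out=[]
        J=jugpose(np.radians(12.4),0);sp=grip+[0,0,140]+J@[124.5,0,34]
        way=[(12.4,0,sp)]
        d=jugpose(np.radians(psi),0)[:,0]
        h=hole*[1,1,0]; way+=[((12.4+psi)/2,0,(h-60*d+[0,0,220]+sp)/2)]
        way+=[(psi,th,h+d*o+[0,0,z]) for th,o,z in[(0,-40,220),(20,-40,200),(40,-35,170),(60,-30,130),(80,-22,95),(100,-20,82),(120,-20,82)]]
        for ps,th,s in way:
            J=jugpose(np.radians(ps),np.radians(th));p,M=tcp_from_spout(s,J,b);M=M@Z
            y,e=ik(p,M,x); out.append((th,mg(y),round(float(np.abs(y-x).max()),1)) if e<.01 else (th,'X'))
            if e<.01:x=y
        print('   psi',psi,out)
E
python3 plan.py
```

```text
flip 0 b 75 grasp [ 0.59  0.45 -0.71  0.53 -0.19  0.69] 0.03
   psi -100 [(0, 0.48, 0.4), (0, 0.6, 1.2), (0, 0.89, 0.6), (20, 0.91, 0.3), (40, 0.96, 0.4), (60, 1.1, 0.4), (80, 1.15, 0.3), (100, 1.17, 0.3), (120, 0.9, 0.3)]
   psi -75 [(0, 0.48, 0.4), (0, 0.48, 1.0), (0, 0.62, 0.5), (20, 0.82, 0.4), (40, 1.0, 0.4), (60, 1.15, 0.3), (80, 1.15, 0.3), (100, 0.87, 0.3), (120, 0.62, 0.3)]
   psi -50 [(0, 0.48, 0.4), (0, 0.39, 0.7), (0, 0.38, 0.4), (20, 0.69, 0.5), (40, 0.95, 0.3), (60, 1.16, 0.3), (80, 0.92, 0.3), (100, 0.6, 0.3), (120, 0.33, 0.4)]
   psi -25 [(0, 0.48, 0.4), (0, 0.35, 0.4), (0, 0.25, 0.2), (20, 0.61, 0.5), (40, 0.88, 0.4), (60, 1.13, 0.4), (80, 0.81, 0.4), (100, 0.44, 0.4), (120, 0.06, 0.7)]
   psi 0 [(0, 0.48, 0.4), (0, 0.37, 0.2), (0, 0.34, 0.3), (20, 0.59, 0.5), (40, 0.82, 0.4), (60, 1.04, 0.3), (80, 0.86, 0.3), (100, 0.51, 0.3), (120, 0.18, 0.3)]
flip 0 b 85 grasp [ 0.6   0.49 -0.45  0.06 -0.56  1.14] 0.4
   psi -100 [(0, 0.73, 0.3), (0, 0.73, 1.0), (0, 0.89, 0.7), (20, 0.9, 0.4), (40, 1.02, 0.4), (60, 1.12, 0.3), (80, 1.17, 0.3), (100, 1.05, 0.3), (120, 0.79, 0.3)]
 
[... 1626 characters left out ...]
 0.33, 0.3), (80, 0.53, 0.3), (100, 0.6, 0.3), (120, 0.58, 0.3)]
   psi -75 [(0, 0.73, 0.3), (0, 0.3, 0.8), (0, 'X'), (20, 0.1, 0.4), (40, 0.37, 0.3), (60, 0.54, 0.3), (80, 0.6, 0.3), (100, 0.54, 0.3), (120, 0.35, 0.3)]
   psi -50 [(0, 0.73, 0.3), (0, 0.56, 0.6), (0, 0.15, 0.4), (20, 0.53, 0.4), (40, 0.72, 0.3), (60, 0.8, 0.3), (80, 0.77, 0.3), (100, 0.49, 0.3), (120, 0.11, 0.5)]
   psi -25 [(0, 0.73, 0.3), (0, 0.53, 0.3), (0, 0.44, 0.2), (20, 0.73, 0.4), (40, 0.98, 0.4), (60, 1.01, 0.3), (80, 0.66, 0.3), (100, 0.3, 0.4), (120, 'X')]
   psi 0 [(0, 0.73, 0.3), (0, 0.53, 0.2), (0, 0.46, 0.3), (20, 0.68, 0.4), (40, 0.9, 0.4), (60, 1.05, 0.3), (80, 0.72, 0.3), (100, 0.39, 0.3), (120, 0.06, 0.3)]
```

```bash
cat > plan2.py <<'E'
from kin import *
mg=lambda q:round(float(np.min(np.minimum(q-lo,hi-q))),2)
hole=np.array([562,-116,66]);h=hole*[1,1,0]
qs=np.array([0.3,.5,-.3,-.5,-1,.7])
for c in([560,100],[560,150]):
 for psi in(-110,-90,-70):
  for bd in(20,35,50,60):
    b=np.radians(bd);J=jugpose(np.radians(psi),0);d=J[:,0];x=qs;out=[]
    base=np.array([*c,0.]);sp=base+J@[56.5,0,88]
    way=[(0,sp),(0,sp+[0,0,120])]+[(th,h+d*o+[0,0,z]) for th,o,z in[(0,-40,220),(40,-35,170),(80,-22,95),(100,-20,82),(120,-20,82)]]
    for th,s in way:
        Jt=jugpose(np.radians(psi),np.radians(th));p,M=tcp_from_spout(s,Jt,b)
        y,e=ik(p,M,x);out.append((th,mg(y),round(float(np.abs(y-x).max()),1)) if e<.01 else (th,'X'))
        if e<.01:x=y
    # link points at th=110-ish end
    print(c,psi,bd,out, 'wrist',(p-298*M[:,2]).round(0))
E
python3 plan2.py
```

```text
[560, 100] -110 20 [(0, 0.98, 2.0), (0, 1.06, 0.2), (0, 1.1, 0.2), (40, 1.04, 0.4), (80, 0.9, 0.6), (100, 0.98, 0.4), (120, 1.1, 0.3)] wrist [ 485. -329.  386.]
[560, 100] -110 35 [(0, 1.1, 2.0), (0, 1.18, 0.2), (0, 1.08, 0.2), (40, 1.03, 0.4), (80, 0.92, 0.7), (100, 1.08, 0.4), (120, 1.13, 0.3)] wrist [ 471. -366.  325.]
[560, 100] -110 50 [(0, 1.07, 1.9), (0, 1.12, 0.2), (0, 1.05, 0.2), (40, 0.97, 0.4), (80, 1.01, 0.8), (100, 1.1, 0.3), (120, 1.16, 0.3)] wrist [ 464. -386.  255.]
[560, 100] -110 60 [(0, 1.01, 1.9), (0, 1.07, 0.2), (0, 1.03, 0.2), (40, 0.92, 0.5), (80, 1.08, 0.8), (100, 1.12, 0.3), (120, 1.17, 0.3)] wrist [ 462. -390.  207.]
[560, 100] -90 20 [(0, 0.93, 2.0), (0, 0.91, 0.2), (0, 0.71, 0.2), (40, 0.77, 0.4), (80, 0.95, 0.8), (100, 1.11, 0.4), (120, 1.22, 0.3)] wrist [ 562. -343.  386.]
[560, 100] -90 35 [(0, 0.87, 1.9), (0, 0.9, 0.2), (0, 0.71, 0.2), (40, 0.82, 0.5), (80, 1.05, 0.8), (100, 1.19, 0.3), (120, 1.16, 0.3)] wrist [ 562. -382.  325.]
[560, 100] -90 50 [(0, 0.82, 1.8), (0, 0.88, 0.2), (0, 0.72, 0.2), (40, 0.89, 0.6), (80, 1.13, 0.7), (100, 1.23, 0.3), (120,
[... 2094 characters left out ...]
.2, 0.3), (120, 0.94, 0.3)] wrist [ 562. -408.  207.]
[560, 150] -70 20 [(0, 0.7, 2.0), (0, 0.69, 0.2), (0, 0.32, 0.4), (40, 0.49, 0.7), (80, 0.93, 1.0), (100, 1.17, 0.3), (120, 1.08, 0.3)] wrist [ 639. -329.  386.]
[560, 150] -70 35 [(0, 0.66, 1.9), (0, 0.7, 0.2), (0, 0.34, 0.4), (40, 0.62, 0.8), (80, 1.07, 0.8), (100, 1.19, 0.3), (120, 0.98, 0.3)] wrist [ 653. -366.  325.]
[560, 150] -70 50 [(0, 0.64, 1.8), (0, 0.71, 0.2), (0, 0.39, 0.3), (40, 0.77, 0.9), (80, 1.18, 0.6), (100, 1.1, 0.3), (120, 0.8, 0.3)] wrist [ 660. -386.  255.]
[560, 150] -70 60 [(0, 0.64, 1.7), (0, 0.74, 0.2), (0, 0.45, 0.3), (40, 0.87, 0.9), (80, 1.24, 0.6), (100, 0.98, 0.3), (120, 0.7, 0.3)] wrist [ 662. -390.  207.]
```

Request:
servo_tool(turn=[[-0.033,0.155,0],[-0.033,0.155,0],[-0.033,0.155,0],[-0.033,0.155,0],[-0.033,0.155,0]], dp=[[0.016,0.006,-0.035],[0.016,0.006,-0.035],[0.016,0.006,-0.035],[0.016,0.006,-0.035],[0.016,0.006,-0.035]], fingers=[0.06,0.06,0.06,0.06,0.06])

```text
clock: 3.58
position: [517.6, 172.8, 166.2]
ee_rot: [0.992, 0.126, 0.006, -0.007]
contact_force: [1.4, 1.2, 1.5]
gripper_width: 59.7
```

Run:
```python
from h import *
s=read_state();pose(s);log(s)
g=get_image('wrist');save(g,'w2',None,1.4)
```

```text
t 3.58 p [517.6 172.8 166.2] j [ 0.616  0.301 -0.29  -0.007 -0.962  1.212] x [0.968 0.25  0.014] y [ 0.251 -0.968 -0.012] z [ 0.011  0.015 -1.   ] F [1.4 1.2 1.5] w 59.7
```

View pics/w2.png

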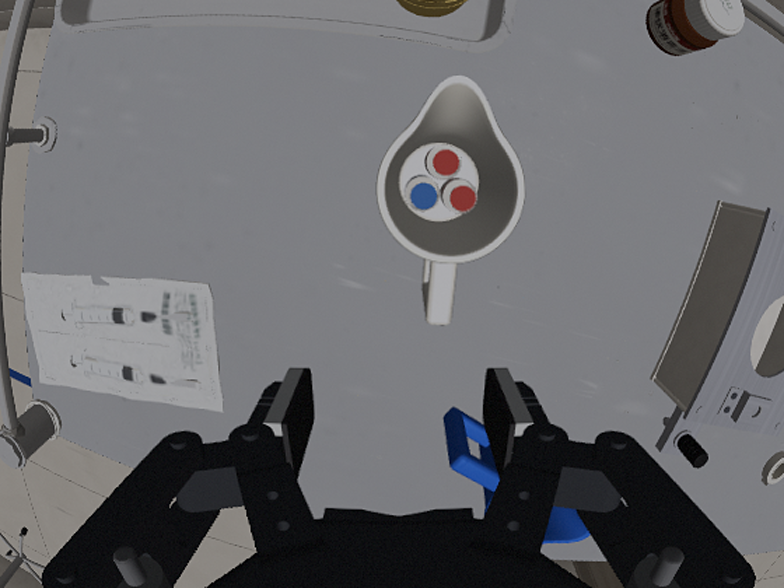

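The close view shows the white jug with one blue and two red vial caps. The handle runs from (445,262) to its end at (439,325), and the spout tip is at (459,77).

Run:
```python
from h import *
s=read_state();g=get_image('wrist')
f=lambda u,v,z:onz(g,u/1.4,v/1.4,z,s).round(1)
print('spout',f(459,77,88),'L',f(377,185,88),'R',f(524,187,88),'handle end',f(439,325,82),'bar',f(440,315,82),'pin',f(690,448,80))
```

```text
spout [640.6 177.   88. ] L [581.9 200.4  88. ] R [599.5 133.7  88. ] handle end [520.5 152.9  82. ] bar [525.9 153.9  82. ] pin [472.1 -51.8  80. ]
```

Request:
servo_tool(turn=[[0,-0.01,-0.05],[0,0,0],[0,0,0],[0,0,0],[0,0,0]], dp=[[0.0065,-0.019,-0.02],[0,0,-0.04],[0,0,-0.04],[0,0,-0.03],[0,0,0]], fingers=[0.06,0.06,0.06,0.06,0.06])

```text
clock: 4.3
position: [522.4, 175.6, 20.3]
ee_rot: [0.994, 0.113, 0.003, -0.006]
contact_force: [0.7, -0.0, 1.0]
gripper_width: 60.1
```

Run:
```python
from h import *
s=read_state();pose(s);log(s)
```

```text
t 4.3 p [522.4 175.6  20.3] j [ 0.615  0.503 -0.421 -0.012 -0.636  1.191] x [0.975 0.224 0.007] y [ 0.224 -0.975 -0.01 ] z [ 0.005  0.012 -1.   ] F [ 0.7 -0.   1. ] w 60.1
```

Request:
servo_tool(turn=[[0,0,-0.015],[0,0,0],[0,0,0],[0,0,0],[0,0,0]], dp=[[0,-0.01,0.006],[0.001,-0.01,0.006],[0,0,0],[0,0,0],[0,0,0]], fingers=[0.06,0.06,0.06,0.06,0.06])

```text
clock: 4.92
position: [525.5, 159.3, 38.5]
ee_rot: [0.994, 0.107, 0.008, -0.008]
contact_force: [-0.1, -0.3, -0.6]
gripper_width: 60.5
```

Run:
```python
from h import *
s=read_state();pose(s);log(s)
g=get_image('side')
print(proj(g,[524,154,54]))
save(g,'s1',(150,140,130,110),5)
```

```text
t 4.92 p [525.5 159.3  38.5] j [ 0.585  0.469 -0.419 -0.013 -0.662  1.211] x [0.977 0.213 0.017] y [ 0.213 -0.977 -0.015] z [ 0.014  0.018 -1.   ] F [-0.1 -0.3 -0.6] w 60.5
[231.97659817 185.40263795]
```

View pics/s1.png

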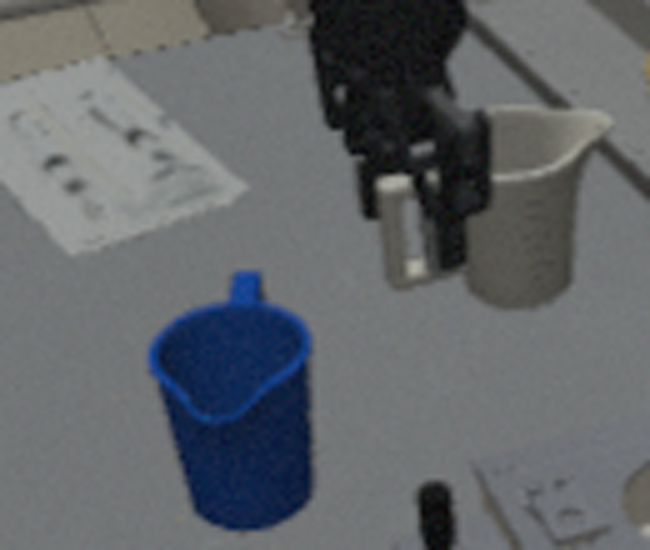

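The crop shows the handle bar at (395,235), between the far finger at (370,200) and the near finger at (455,200). I'll close on it.

Request:
servo_tool(turn=[[0,0,0],[0,0,0],[0,0,0],[0,0,0],[0,0,0]], dp=[[-0.002,-0.004,-0.003],[0,0,0],[0,0,0],[0,0,0],[0,0,0]], fingers=[0.04,0.02,0.0,0.0,0.0])

```text
clock: 5.6
position: [523.2, 154.4, 35.2]
ee_rot: [0.994, 0.107, 0.007, -0.008]
contact_force: [-0.8, -0.0, 1.3]
gripper_width: 12.9
```

Request:
servo_tool(turn=[[0,0,0],[0,0,0],[0,0,0],[0,0,0],[0,0,0]], dp=[[0,0,0],[0,0,0],[0,0,0.02],[0,0,0.03],[0,0,0.03]], fingers=[0.0,0.0,0.0,0.0,0.0])

```text
clock: 6.22
position: [519.5, 153.2, 112.2]
ee_rot: [0.994, 0.107, 0.002, -0.006]
contact_force: [-0.0, -0.0, -1.7]
gripper_width: 13.4
```

Run:
```python
from h import *
s=read_state();pose(s);log(s)
```

```text
t 6.22 p [519.5 153.2 112.2] j [ 0.581  0.361 -0.357 -0.013 -0.844  1.212] x [0.977 0.212 0.004] y [ 0.212 -0.977 -0.012] z [ 0.002  0.013 -1.   ] F [-0.  -0.  -1.7] w 13.4
```

Request:
servo_tool(turn=[[0,0,-0.1],[0,0,-0.17],[0,0,-0.17],[0,0,-0.17],[0,0,-0.17]], dp=[[0.004,0.003,0],[0.004,0.003,0],[0.004,0.003,0],[0.004,0.003,0],[0.004,0.003,0]], fingers=[0.0,0.0,0.0,0.0,0.0])

```text
clock: 6.85
position: [538.4, 169.3, 111.7]
ee_rot: [0.956, -0.292, 0.004, -0.006]
contact_force: [0.3, 0.2, -2.3]
gripper_width: 13.1
```

Request:
servo_tool(turn=[[0,0,-0.17],[0,0,-0.17],[0,0,-0.17],[0,0,-0.17],[0,0,-0.17]], dp=[[0.004,0.003,0],[0.004,0.003,0],[0.004,0.003,0],[0.004,0.003,0],[0.004,0.003,0]], fingers=[0.0,0.0,0.0,0.0,0.0])

```text
clock: 7.48
position: [555.9, 185.0, 107.0]
ee_rot: [0.741, -0.672, 0.002, -0.002]
contact_force: [0.2, 0.7, -2.0]
gripper_width: 13.0
```

Run:
```python
from h import *
s=read_state();pose(s);log(s)
```

```text
t 7.47 p [555.9 185.  107. ] j [ 0.599  0.433 -0.26   0.004 -0.874 -0.504] x [ 0.098 -0.995  0.001] y [-0.995 -0.098 -0.006] z [ 0.006 -0.    -1.   ] F [ 0.2  0.7 -2. ] w 13.0
```

Request:
servo_tool(turn=[[0,0,-0.06],[0,0,0],[0,0,0],[0,0,0],[0,0,0]], dp=[[0,0,-0.02],[0,0,-0.025],[0,0,-0.015],[0,0,-0.005],[0,0,0]], fingers=[0.0,0.0,0.0,0.0,0.0])

```text
clock: 8.1
position: [555.3, 185.9, 38.2]
ee_rot: [0.719, -0.695, 0.001, -0.002]
contact_force: [-0.1, 0.3, -1.9]
gripper_width: 12.9
```

Run:
```python
from h import *
s=read_state();pose(s);log(s)
```

```text
t 8.1 p [555.3 185.9  38.2] j [ 0.601  0.521 -0.322  0.003 -0.724 -0.568] x [ 0.035 -0.999 -0.   ] y [-0.999 -0.035 -0.004] z [ 0.004  0.    -1.   ] F [-0.1  0.3 -1.9] w 12.9
```

Request:
servo_tool(turn=[[0,0,0],[0,0,0],[0,0,0],[0,0,0],[0,0,0]], dp=[[0,0,-0.002],[0,0,-0.001],[0,0,0],[0,0,0],[0,0,0]], fingers=[0.0,0.0,0.025,0.05,0.05])

```text
clock: 8.72
position: [557.2, 186.9, 38.2]
ee_rot: [0.72, -0.694, 0.002, -0.004]
contact_force: [0.1, 0.2, 0.8]
gripper_width: 49.6
```

Request:
servo_tool(turn=[[-0.17,0,0],[-0.17,0,0],[-0.17,0,0],[-0.17,0,0],[-0.17,0,0]], dp=[[0,-0.0035,0],[0,-0.003,0.001],[0,-0.003,0.001],[0,-0.003,0.002],[0,-0.002,0.002]], fingers=[0.05,0.05,0.05,0.05,0.05])

```text
clock: 9.35
position: [560.8, 172.3, 49.9]
ee_rot: [0.653, -0.63, 0.3, 0.294]
contact_force: [0.2, 0.1, -0.6]
gripper_width: 49.8
```

Run:
```python
from h import *
s=read_state();pose(s);log(s)
g=get_image('wrist');save(g,'w3',None,1.4)
```

```text
t 9.35 p [560.8 172.3  49.9] j [ 0.818  0.761 -0.311  0.599 -1.257 -1.2  ] x [ 0.027 -0.647  0.762] y [-0.999 -0.034  0.007] z [ 0.021 -0.762 -0.647] F [ 0.2  0.1 -0.6] w 49.8
```

View pics/w3.png

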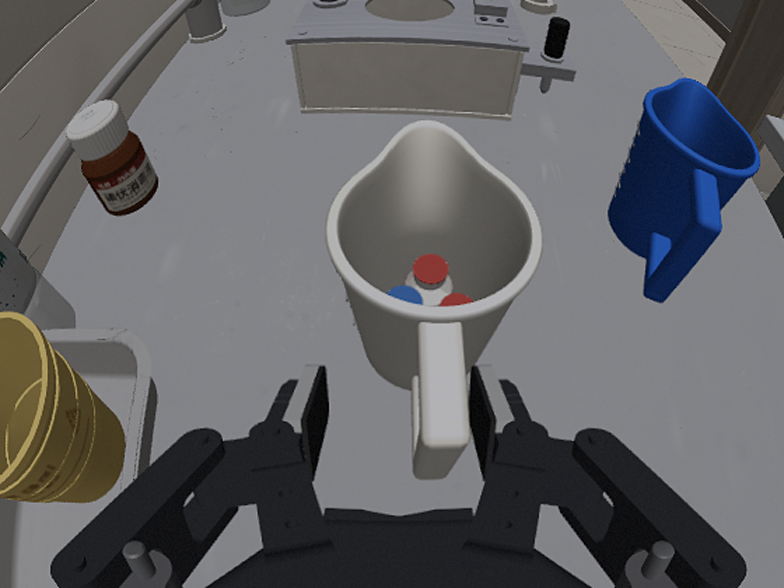

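The wrist view shows the jug upright with its spout tip at (428,125), pointing at the box. The handle at (443,400) sits between the open fingers, nearer the right one. I'll shift 6 mm towards -x, lower, close and lift.

Request:
servo_tool(turn=[[0,0,0],[0,0,0],[0,0,0],[0,0,0],[0,0,0]], dp=[[-0.003,0,-0.003],[-0.003,0,-0.003],[0,0,0],[0,0,0],[0,0,0]], fingers=[0.05,0.05,0.03,0.01,0.0])

```text
clock: 10.02
position: [554.3, 173.2, 41.3]
ee_rot: [0.654, -0.629, 0.3, 0.295]
contact_force: [-0.0, 0.0, -1.5]
gripper_width: 12.8
```

Request:
servo_tool(turn=[[0,0,0],[0,0,0],[0,0,0],[0,0,0],[0,0,0]], dp=[[0,0,0],[0,0,0],[0,0,0],[0,0,0],[0,0,0]], fingers=[0.0,0.0,0.0,0.0,0.0])

```text
clock: 10.65
position: [554.5, 173.2, 41.3]
ee_rot: [0.654, -0.629, 0.299, 0.294]
contact_force: [-0.6, 0.4, -0.5]
gripper_width: 13.2
```

Run:
```python
from h import *
s=read_state();pose(s);log(s)
g=get_image('wrist')
f=lambda u,v,z:onz(g,u/1.4,v/1.4,z,s).round(1)
save(g,'w4',None,1.4)
np.save('grip.npy',np.r_[s['position'],s['ee_rot']])
# hole from top image: bright region ellipse
t=get_image('top');save(t,'t1',(255,170,110,120),5)
```

```text
t 10.65 p [554.5 173.2  41.3] j [ 0.826  0.767 -0.327  0.597 -1.24  -1.214] x [ 0.029 -0.647  0.762] y [-0.999 -0.035  0.008] z [ 0.021 -0.762 -0.648] F [-0.6  0.4 -0.5] w 13.2
```

View pics/t1.png

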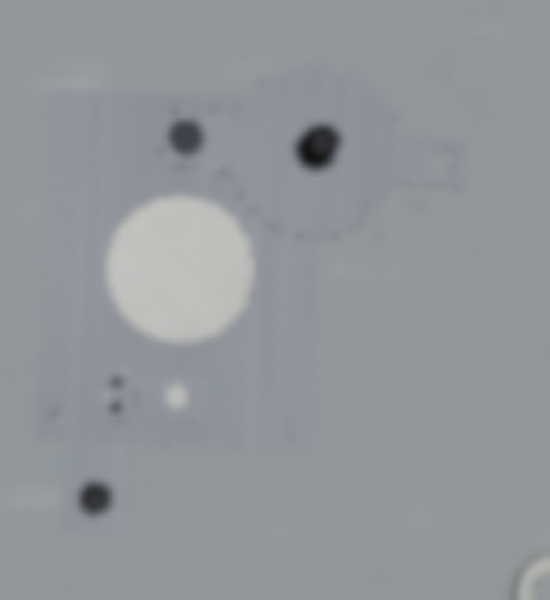

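View pics/w4.png

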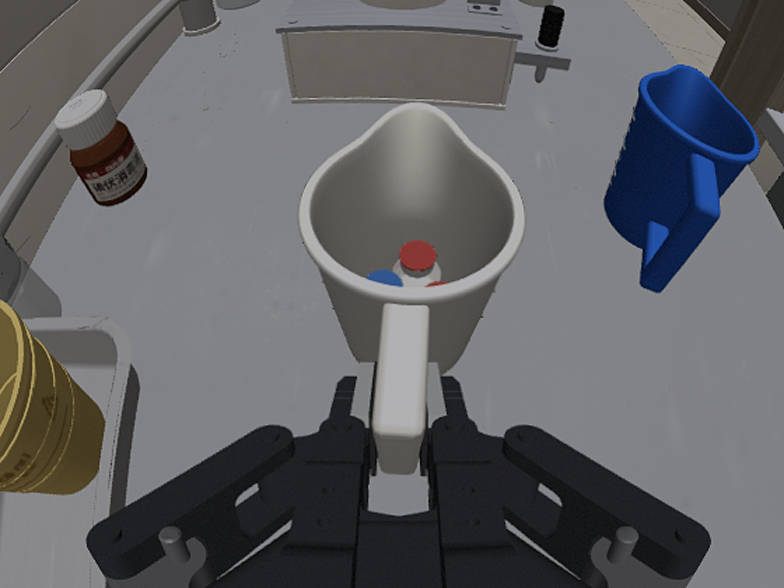

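The top crop shows the hole at (180,270), pivot at (186,137), hasp knob at (318,146), eye hole at (176,397) and pin at (95,498), at 5x with crop origin (255,170). The wrist view shows the handle centred between the closed fingers.

I'll check the top camera's offset against the jug, whose pose is now known from the grip.

Run:
```python
from h import *
s=read_state();m=R.from_quat(s['ee_rot']).as_matrix()
gp=s['position']-19*m[:,2];psi=np.arctan2(m[1,0],m[0,0]) ;print('grip',gp.round(1),np.degrees(psi))
psi=np.arctan2(m[0,1],-m[1,1])  # jug y=-tool y
psi=np.arctan2(-m[0,1]*-1,0) if 0 else np.arctan2(m[0,1],-m[1,1]);
jy=-m[:,1];jx=np.array([jy[1],-jy[0],0]);print('jx',jx.round(3))
c=gp+68*jx;c[2]=0;print('axis',c.round(1))
t=get_image('top')
a=np.linspace(0,2*np.pi,60);rim=[c+35.5*(np.cos(k)*jx+np.sin(k)*jy)+[0,0,88] for k in a]+[c+56.5*jx+[0,0,88]]
q=np.array([proj(t,p) for p in rim]);print('pred L,T,R,B',q.min(0).round(1),q.max(0).round(1),'spout',q[-1].round(1))
for r in regions_of('jug','top')[:3]:
    print(round(r['score'],2),r['box']); M=r['region']
    v,u=np.where(M); print(u.min(),u.max(),v.min(),v.max(), 'right tip rows',v[u>=u.max()-1].mean())
F=lambda u,v,z:onz(t,u/5+255,v/5+170,z).round(1)
print('hole',F(180.5,269,66),'eye',F(176,397,76),'pivot',F(186,137,71),'hk',F(319,145,103),'pin',F(95,498,79))
save(t,'t2',(140,180,120,80),6)
```

```text
grip [554.1 187.6  53.6] -87.4269515746051
jx [ 0.035 -0.999  0.   ]
axis [556.5 119.7   0. ]
pred L,T,R,B [170.7 206. ] [211.4 237.1] spout [211.4 221.3]
0.88 [188.9, 276.3, 50.4, 34.0]
187 240 276 309 right tip rows 299.3076923076923
0.74 [148.4, 208.9, 61.2, 28.2]
152 207 209 240 right tip rows 225.1818181818182
hole [ 559.4 -119.5   66. ] eye [ 499.4 -118.2   76. ] pivot [ 621.  -120.5   71. ] hk [ 614.6 -179.3  103. ] pin [452.5 -82.1  79. ]
```

View pics/t2.png

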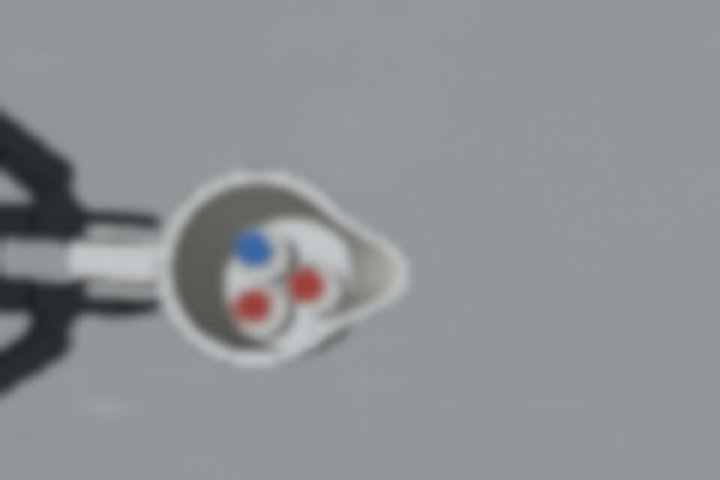

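Request:
servo_tool(turn=[[0,0,0],[0,0,0],[0,0,0],[0,0,0],[0,0,0]], dp=[[0,0,0.02],[0,0,0.03],[0,-0.01,0.03],[0,-0.015,0.03],[0,-0.015,0.02]], fingers=[0.0,0.0,0.0,0.0,0.0])

```text
clock: 11.48
position: [554.2, 132.8, 177.8]
ee_rot: [0.655, -0.629, 0.299, 0.294]
contact_force: [0.6, 0.7, -2.2]
gripper_width: 12.9
```

Request:
servo_tool(turn=[[0,0,0],[0,0,0],[0,0,0],[0,0,0],[0,0,0]], dp=[[0,-0.01,0],[0,-0.01,0],[0,-0.01,0],[0,-0.01,0],[0,0,0]], fingers=[0.0,0.0,0.0,0.0,0.0])

```text
clock: 12.1
position: [553.1, 88.6, 176.8]
ee_rot: [0.655, -0.629, 0.298, 0.295]
contact_force: [0.2, -0.5, -1.0]
gripper_width: 12.9
```

Run:
```python
from h import *
s=read_state();pose(s);log(s)
t=get_image('top')
s2=read_state();g=get_image('wrist');pose(s2)
m=R.from_quat(s2['ee_rot']).as_matrix();gp=s2['position']-19*m[:,2]
print('grip',gp.round(1),'pred spout px wrist',proj(g,gp+[4,-124.5,34],s2)*1.4)
print('hole pred px wrist for top/w1',proj(g,[559.4,-119.5,66],s2)*1.4,proj(g,[564.7,-114.2,66],s2)*1.4)
save(g,'w5',None,1.4)
for n,im,S in(('top',t,None),('wrist',g,s2)):
    A=cv2.cvtColor(im['img'],cv2.COLOR_RGB2HSV); w=((A[...,2]>180)&(A[...,1]<25)).astype(np.uint8)
    k,l,st,ce=cv2.connectedComponentsWithStats(w)
    for i in range(1,k):
        if st[i,4]>200: print(n,st[i],ce[i].round(1),onz(im,*ce[i],66,S).round(1))
```

```text
t 12.1 p [553.1  88.6 176.8] j [ 0.727  0.532 -0.386  0.638 -1.351 -1.062] x [ 0.031 -0.648  0.761] y [-0.999 -0.035  0.011] z [ 0.02  -0.761 -0.649] F [ 0.2 -0.5 -1. ] w 12.9
t 12.15 p [553.4  89.  176.8] j [ 0.727  0.533 -0.386  0.638 -1.351 -1.062] x [ 0.031 -0.648  0.761] y [-0.999 -0.035  0.01 ] z [ 0.02  -0.761 -0.649] F [-0.9  0.1 -1.7] w 12.8
grip [553.  103.5 189.1] pred spout px wrist [401.36722987  92.46303044]
hole pred px wrist for top/w1 [398.96184654 188.71279484] [392.19421448 193.08285462]
top [  7 196  62  24 960] [ 37.8 209. ] [577.8 463.7  66. ]
top [277 210  28  28 632] [290.5 223.3] [ 560.5 -118.1   66. ]
top [   0  230   37   46 1258] [ 18.1 252.9] [476.4 499.6  66. ]
top [  46  258   73   57 2299] [ 79.9 288.3] [400.1 356.   66. ]
wrist [ 214   74  160  138 2245] [293.5 160.7] [549.  -80.6  66. ]
wrist [ 272  218   31   87 2069] [287.2 261.4] [552.2  34.9  66. ]
```

View pics/w5.png

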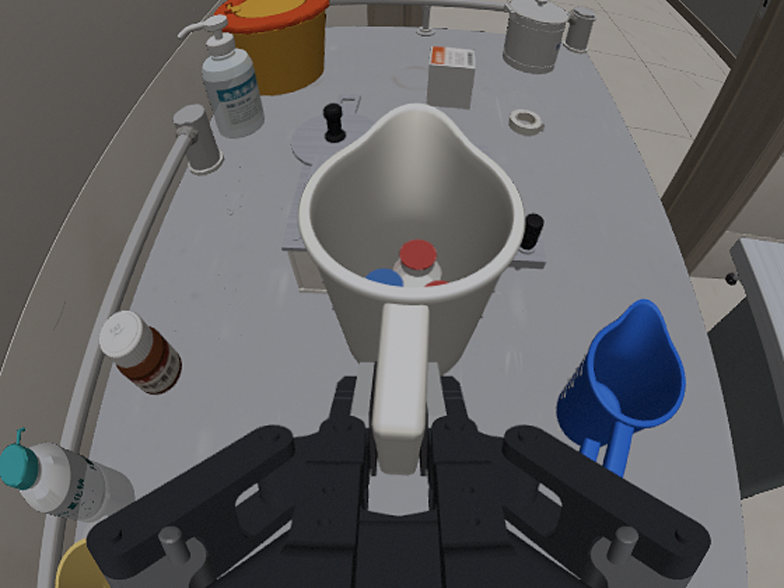

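The wrist view shows the spout tip at (417,104), about 5 mm nearer the gripper than nominal, and a slight yaw of the jug in the fingers. The top camera agrees with both. I'll put that correction in the tool-to-jug transform and plan the tipping.

```bash
cat > tip.py <<'E'
from kin import *
import sys
gr=np.load('grip.npy');M0=R.from_quat(gr[3:]).as_matrix()
J0=jugpose(np.radians(-92),0);Jt=M0.T@J0
hole=np.array([560,-118.5,66])
def cur():
    s=read_state();M=R.from_quat(s['ee_rot']).as_matrix();J=M@Jt;sp=s['position']-19*M[:,2]+J@[118,0,34]
    return s,M,J,sp
def seg(th,off,n=5):  # off = spout minus hole, target tilt about world x
    s,M,J,sp=cur(); log(s)
    print('tilt now',round(np.arccos(J[2,2]),3),'spout-hole',(sp-hole).round(1),'j',s['joints'].round(2),'F',s['contact_force'].round(1),'t',round(s['clock'],2))
    T=jugpose(np.radians(-90),th); w=R.from_matrix(T@J.T).as_rotvec()
    last=s['position'];q=s['joints']
    for k in range(1,n+1):
        Jk=R.from_rotvec(w*k/n).as_matrix()@J;Mk=Jk@Jt.T
        p=sp+(hole+off-sp)*k/n-Jk@[118,0,34]+19*Mk[:,2]
        q2,e=ik(p,Mk,q);print('turn',(w/n).round(3),'dp',((p-last)/1000).round(4),'dq',np.abs(q2-q).max().round(2),'e',round(e,3));last=p;q=q2
    wr=p-298*Mk[:,2];print('tcp',p.round(0),'wrist',wr.round(0))
if len(sys.argv)>1:
    a=list(map(float,sys.argv[1:5]));seg(a[0],np.array(a[1:]),int(sys.argv[5]) if len(sys.argv)>5 else 5)
E
python3 tip.py 0.65 0 40 130
```

```text
tilt now 0.003 spout-hole [-10.9 104.4 157.1] j [ 0.73  0.53 -0.39  0.64 -1.35 -1.06] F [-0.3  0.2 -1.5] t 12.2
turn [ 0.13  -0.003  0.006] dp [ 0.0016 -0.0078  0.0084] dq 0.09 e 0.0
turn [ 0.13  -0.003  0.006] dp [ 0.0015 -0.0096  0.0089] dq 0.08 e 0.0
turn [ 0.13  -0.003  0.006] dp [ 0.0015 -0.0115  0.0092] dq 0.1 e 0.0
turn [ 0.13  -0.003  0.006] dp [ 0.0014 -0.0134  0.0093] dq 0.12 e 0.0
turn [ 0.13  -0.003  0.006] dp [ 0.0014 -0.0153  0.0091] dq 0.14 e 0.0
tcp [561.  32. 222.] wrist [547.  96. 513.]
```

Request:
servo_tool(turn=[[0.13,-0.003,0.006],[0.13,-0.003,0.006],[0.13,-0.003,0.006],[0.13,-0.003,0.006],[0.13,-0.003,0.006]], dp=[[0.0016,-0.0078,0.0084],[0.0015,-0.0096,0.0089],[0.0015,-0.0115,0.0092],[0.0014,-0.0134,0.0093],[0.0014,-0.0153,0.0091]], fingers=[0.0,0.0,0.0,0.0,0.0])

```text
clock: 12.82
position: [561.0, 34.8, 220.3]
ee_rot: [0.726, -0.68, 0.086, 0.055]
contact_force: [0.3, -0.5, -2.1]
gripper_width: 13.5
```

```bash
python3 tip.py 1.25 0 28 65
```

```text
tilt now 0.665 spout-hole [  1.1  43.2 126.8] j [ 0.45  0.28 -0.28  0.23 -1.07 -0.51] F [ 0.3 -0.5 -2.1] t 12.82
turn [ 0.117  0.001 -0.002] dp [-0.     -0.007   0.0003] dq 0.12 e 0.0
turn [ 0.117  0.001 -0.002] dp [-0.     -0.0085 -0.0003] dq 0.13 e 0.0
turn [ 0.117  0.001 -0.002] dp [-0.     -0.0098 -0.001 ] dq 0.14 e 0.0
turn [ 0.117  0.001 -0.002] dp [-0.     -0.0111 -0.0018] dq 0.14 e 0.0
turn [ 0.117  0.001 -0.002] dp [-0.     -0.0123 -0.0029] dq 0.13 e 0.0
tcp [561. -14. 215.] wrist [ 547. -126.  491.]
```

Request:
servo_tool(turn=[[0.117,0.001,-0.002],[0.117,0.001,-0.002],[0.117,0.001,-0.002],[0.117,0.001,-0.002],[0.117,0.001,-0.002]], dp=[[0,-0.007,0.0003],[0,-0.0085,-0.0003],[0,-0.0098,-0.001],[0,-0.0111,-0.0018],[0,-0.0123,-0.0029]], fingers=[0.0,0.0,0.0,0.0,0.0])

```text
clock: 13.45
position: [559.9, -13.4, 217.7]
ee_rot: [0.709, -0.676, -0.121, -0.161]
contact_force: [-0.9, -0.4, -2.7]
gripper_width: 13.2
```

```bash
python3 tip.py 1.55 0 21 24
```

```text
tilt now 1.269 spout-hole [-0.6 30.1 66.6] j [ 0.03  0.3  -0.05 -0.43 -1.19  0.18] F [-0.9 -0.4 -2.7] t 13.45
turn [ 0.056  0.    -0.001] dp [ 0.0002 -0.0067 -0.0044] dq 0.06 e 0.0
turn [ 0.056  0.    -0.001] dp [ 0.0002 -0.0069 -0.0047] dq 0.06 e 0.0
turn [ 0.056  0.    -0.001] dp [ 0.0002 -0.0072 -0.005 ] dq 0.06 e 0.0
turn [ 0.056  0.    -0.001] dp [ 0.0002 -0.0073 -0.0053] dq 0.05 e 0.0
turn [ 0.056  0.    -0.001] dp [ 0.0002 -0.0075 -0.0056] dq 0.05 e 0.0
tcp [561. -49. 193.] wrist [ 547. -237.  423.]
```

Request:
servo_tool(turn=[[0.056,0,-0.001],[0.056,0,-0.001],[0.056,0,-0.001],[0.056,0,-0.001],[0.056,0,-0.001]], dp=[[0.0002,-0.0067,-0.0044],[0.0002,-0.0069,-0.0047],[0.0002,-0.0072,-0.005],[0.0002,-0.0073,-0.0053],[0.0002,-0.0075,-0.0056]], fingers=[0.0,0.0,0.0,0.0,0.0])

```text
clock: 14.08
position: [559.9, -51.4, 191.4]
ee_rot: [0.678, -0.652, -0.219, -0.259]
contact_force: [-0.2, 0.8, -1.9]
gripper_width: 13.1
```

```bash
python3 tip.py 1.83 0 19 18
python3 - <<'E'
from h import *
g=get_image('side');print(proj(g,[560,-118,66]));save(g,'s2',(220,130,160,120),5)
E
```

```text
tilt now 1.556 spout-hole [-1.1 19.3 22.5] j [-0.21  0.43  0.04 -0.7  -1.36  0.46] F [-0.2  0.8 -1.9] t 14.07
turn [ 0.055 -0.001 -0.001] dp [ 0.0002 -0.0058  0.0016] dq 0.05 e 0.0
turn [ 0.055 -0.001 -0.001] dp [ 0.0002 -0.0059  0.0012] dq 0.04 e 0.0
turn [ 0.055 -0.001 -0.001] dp [ 0.0002 -0.006   0.0009] dq 0.04 e 0.0
turn [ 0.055 -0.001 -0.001] dp [ 0.0002 -0.0061  0.0006] dq 0.04 e 0.0
turn [ 0.055 -0.001 -0.001] dp [ 0.0002 -0.0062  0.0003] dq 0.04 e 0.0
tcp [561. -81. 196.] wrist [ 547. -326.  366.]
[288.87277743 238.80825967]
```

View pics/s2.png

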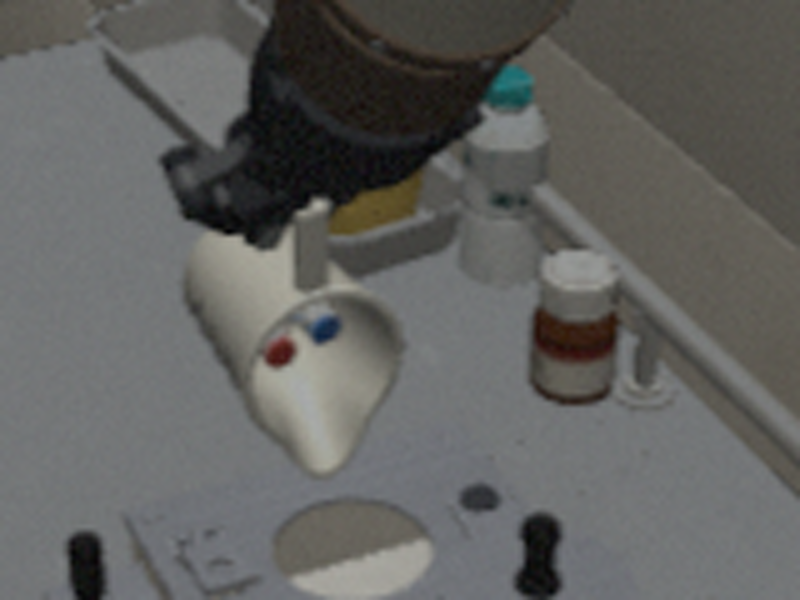

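The side crop shows the tipped jug with its spout tip at (325,475), just short of and above the hole centre at (353,547). The red and blue caps are still inside, and the position agrees with the model. I'll carry on tipping.

Request:
servo_tool(turn=[[0.055,0,-0.001],[0.055,0,-0.001],[0.055,0,-0.001],[0.055,0,-0.001],[0.055,0,-0.001]], dp=[[0.001,-0.0058,0.0016],[0.001,-0.0059,0.0012],[0.0002,-0.006,0.0009],[0.0002,-0.0061,0.0006],[0.0002,-0.0062,0.0003]], fingers=[0.0,0.0,0.0,0.0,0.0])

```text
clock: 14.75
position: [561.4, -82.6, 193.4]
ee_rot: [0.635, -0.616, -0.31, -0.348]
contact_force: [-0.3, 0.4, -2.0]
gripper_width: 13.4
```

```bash
python3 tip.py 2.05 1 20 18
python3 - <<'E'
from h import *
g=get_image('side')
for n in('side','top'):
    if n=='top': get_image('top')
    print(n,[(round(r['score'],2),np.round(r['box']).tolist()) for r in search_frame('vial_1_center',n)[:6]])
E
```

```text
tilt now 1.834 spout-hole [-0.6 18.2 15.4] j [-0.38  0.55  0.14 -0.89 -1.6   0.59] F [-0.3  0.4 -2. ] t 14.75
turn [ 0.043 -0.002 -0.002] dp [ 0.0001 -0.0045  0.0012] dq 0.04 e 0.0
turn [ 0.043 -0.002 -0.002] dp [ 0.0001 -0.0045  0.001 ] dq 0.03 e 0.0
turn [ 0.043 -0.002 -0.002] dp [ 0.0001 -0.0045  0.0008] dq 0.03 e 0.0
turn [ 0.043 -0.002 -0.002] dp [ 0.0001 -0.0045  0.0006] dq 0.03 e 0.0
turn [ 0.043 -0.002 -0.002] dp [ 0.0001 -0.0045  0.0003] dq 0.03 e 0.0
tcp [ 562. -105.  197.] wrist [ 548. -381.  309.]
side [(0.68, [230.0, 214.0, 117.0, 74.0]), (0.58, [261.0, 162.0, 44.0, 66.0])]
top []
```

Request:
servo_tool(turn=[[0.043,-0.002,-0.002],[0.043,-0.002,-0.002],[0.043,-0.002,-0.002],[0.043,-0.002,-0.002],[0.043,-0.002,-0.002]], dp=[[0.0001,-0.0045,0.0014],[0.0001,-0.0045,0.0012],[0.0001,-0.0045,0.001],[0.0001,-0.0045,0.0008],[0.0001,-0.0045,0.0005]], fingers=[0.0,0.0,0.0,0.0,0.0])

```text
clock: 15.58
position: [562.1, -105.0, 199.9]
ee_rot: [0.592, -0.578, -0.371, -0.422]
contact_force: [0.6, -0.5, -0.8]
gripper_width: 13.3
```

Request:
servo_tool(turn=[[0,0,0],[0,0,0],[0,0,0],[0,0,0],[0,0,0]], dp=[[0,0,0],[0,0,0],[0,0,0],[0,0,0],[0,0,0]], fingers=[0.0,0.0,0.0,0.0,0.0])

```text
clock: 16.2
position: [562.2, -105.2, 199.9]
ee_rot: [0.591, -0.578, -0.372, -0.422]
contact_force: [0.7, 0.5, -1.7]
gripper_width: 13.1
```

```bash
python3 tip.py 2.15 1 20 22
python3 - <<'E'
from h import *
g=get_image('side');save(g,'s3',(220,130,160,120),5)
h=cv2.cvtColor(g['img'],cv2.COLOR_RGB2HSV)
for n,a,b in(('blue',100,130),('red',0,8)):
    m=((h[...,0]>=a)&(h[...,0]<=b)&(h[...,1]>110)&(h[...,2]>60)).astype(np.uint8);m[:,:225]=0
    k,l,st,ce=cv2.connectedComponentsWithStats(m)
    print(n,[(st[i,4],ce[i].round(0).tolist()) for i in range(1,k) if st[i,4]>2])
E
```

```text
tilt now 2.06 spout-hole [ 1.8 21.  20.7] j [-0.49  0.64  0.21 -1.04 -1.77  0.65] F [ 0.7  0.5 -1.7] t 16.2
turn [ 0.018  0.001 -0.   ] dp [-0.0001 -0.0022  0.0001] dq 0.03 e 0.0
turn [ 0.018  0.001 -0.   ] dp [-0.0001 -0.0022  0.0001] dq 0.01 e 0.0
turn [ 0.018  0.001 -0.   ] dp [-0.0001 -0.0022  0.    ] dq 0.01 e 0.0
turn [ 0.018  0.001 -0.   ] dp [-0.0001 -0.0022 -0.    ] dq 0.01 e 0.0
turn [ 0.018  0.001 -0.   ] dp [-0.0001 -0.0022 -0.0001] dq 0.01 e 0.0
tcp [ 562. -116.  200.] wrist [ 548. -402.  284.]
blue []
red [(np.int32(2169), [457.0, 298.0]), (np.int32(3), [321.0, 319.0]), (np.int32(3), [325.0, 318.0]), (np.int32(4), [332.0, 328.0]), (np.int32(26), [471.0, 339.0]), (np.int32(7), [335.0, 342.0]), (np.int32(4), [328.0, 344.0]), (np.int32(3), [331.0, 342.0]), (np.int32(3), [319.0, 346.0]), (np.int32(6), [312.0, 350.0])]
```

Request:
servo_tool(turn=[[0.018,0,0],[0.018,0,0],[0.018,0,0],[0.018,0,0],[0.018,0,0]], dp=[[0,-0.0022,0],[0,-0.0022,0],[0,-0.0022,0],[0,-0.0022,0],[0,-0.0022,0]], fingers=[0.0,0.0,0.0,0.0,0.0])

```text
clock: 16.88
position: [562.2, -116.9, 200.0]
ee_rot: [0.57, -0.559, -0.399, -0.45]
contact_force: [-0.3, 0.6, -0.2]
gripper_width: 13.2
```

Run:
```python
from h import *
s=read_state()
def chk(im,off,sc):
    h=cv2.cvtColor(im,cv2.COLOR_BGR2HSV)
    for n,a,b in(('blue',100,130),('red',0,10)):
        m=((h[...,0]>=a)&(h[...,0]<=b)&(h[...,1]>90)&(h[...,2]>40)).astype(np.uint8)
        k,l,st,ce=cv2.connectedComponentsWithStats(m)
        print(n,[(int(st[i,4]/sc**2),(ce[i]/sc+off).round(0).tolist()) for i in range(1,k) if st[i,4]>3*sc**2])
chk(cv2.imread('pics/s2.png'),[220,130],5);chk(cv2.imread('pics/s3.png'),[220,130],5)
g=get_image('side');chk(g['img'][130:250,220:380,::-1].copy(),[220,130],1)
w=get_image('wrist');chk(w['img'][:,:,::-1].copy(),[0,0],1)
cv2.imwrite('pics/c.png',np.hstack([cv2.resize(g['img'][130:250,220:380,::-1],(400,300)),cv2.resize(w['img'][:,:,::-1],(400,300))]))
print(s['contact_force'])
```

```text
blue [(17, [285.0, 196.0])]
red [(72, [335.0, 198.0]), (19, [276.0, 200.0])]
blue []
red []
blue []
red []
blue [(4938, [440.0, 112.0]), (48, [557.0, 159.0])]
red [(15, [113.0, 43.0]), (50, [130.0, 43.0]), (606, [121.0, 73.0]), (360, [418.0, 203.0]), (45, [448.0, 207.0])]
[-0.31531745  0.5817754  -0.24507327]
```

```bash
python3 tip.py 1.35 0 30 66
```

```text
tilt now 2.155 spout-hole [ 1.6 19.9 21.5] j [-0.53  0.69  0.23 -1.09 -1.85  0.66] F [-0.  -0.  -1.3] t 16.98
turn [-0.161  0.001 -0.   ] dp [-0.0002  0.0202  0.0104] dq 0.11 e 0.0
turn [-0.161  0.001 -0.   ] dp [-0.0002  0.0202  0.0075] dq 0.12 e 0.0
turn [-0.161  0.001 -0.   ] dp [-0.0002  0.0198  0.0046] dq 0.12 e 0.0
turn [-0.161  0.001 -0.   ] dp [-0.0002  0.0188  0.0018] dq 0.13 e 0.0
turn [-0.161  0.001 -0.   ] dp [-0.0002  0.0175 -0.0008] dq 0.15 e 0.0
tcp [561. -21. 223.] wrist [ 547. -159.  486.]
```

Request:
servo_tool(turn=[[-0.161,0,0],[-0.161,0,0],[-0.161,0,0],[-0.161,0,0],[-0.161,0,0]], dp=[[0,0.0202,0.0104],[0,0.0202,0.0075],[0,0.0198,0.0046],[0,0.0188,0.0018],[0,0.0175,-0.0008]], fingers=[0.0,0.0,0.0,0.0,0.0])

```text
clock: 17.6
position: [562.8, -22.3, 219.5]
ee_rot: [0.698, -0.677, -0.14, -0.186]
contact_force: [0.5, 0.2, -0.8]
gripper_width: 13.5
```

```bash
python3 tip.py 0.6 0 60 130
```

```text
tilt now 1.334 spout-hole [ 1.6 26.9 63.8] j [-0.03  0.32 -0.02 -0.5  -1.23  0.23] F [ 0.5  0.2 -0.8] t 17.6
turn [-0.147  0.002  0.002] dp [-0.0003  0.019   0.0021] dq 0.16 e 0.0
turn [-0.147  0.002  0.002] dp [-0.0004  0.0172  0.0005] dq 0.18 e 0.0
turn [-0.147  0.002  0.002] dp [-0.0004  0.0153 -0.001 ] dq 0.18 e 0.0
turn [-0.147  0.002  0.002] dp [-0.0004  0.0131 -0.0021] dq 0.17 e 0.0
turn [-0.147  0.002  0.002] dp [-0.0005  0.0108 -0.0028] dq 0.15 e 0.0
tcp [561.  53. 216.] wrist [547. 131. 504.]
```

Request:
servo_tool(turn=[[-0.147,0.002,0.002],[-0.147,0.002,0.002],[-0.147,0.002,0.002],[-0.147,0.002,0.002],[-0.147,0.002,0.002]], dp=[[0,0.019,0.0021],[0,0.0172,0.0005],[0,0.0153,-0.001],[0,0.0131,-0.0021],[0,0.0108,-0.0028]], fingers=[0.0,0.0,0.0,0.0,0.0])

```text
clock: 18.23
position: [561.1, 58.7, 221.8]
ee_rot: [0.721, -0.677, 0.117, 0.084]
contact_force: [0.6, -0.6, -2.4]
gripper_width: 13.4
```

```bash
python3 tip.py 0 -10 140 160
```

```text
tilt now 0.581 spout-hole [  0.8  65.2 137.6] j [ 0.53  0.3  -0.29  0.31 -1.1  -0.62] F [ 0.6 -0.6 -2.4] t 18.23
turn [-0.116  0.001 -0.001] dp [-0.002   0.0163 -0.0086] dq 0.11 e 0.0
turn [-0.116  0.001 -0.001] dp [-0.002   0.0148 -0.0087] dq 0.1 e 0.0
turn [-0.116  0.001 -0.001] dp [-0.002   0.0132 -0.0086] dq 0.08 e 0.0
turn [-0.116  0.001 -0.001] dp [-0.002   0.0117 -0.0083] dq 0.07 e 0.0
turn [-0.116  0.001 -0.001] dp [-0.0021  0.0103 -0.0078] dq 0.07 e 0.0
tcp [551. 125. 180.] wrist [537. 352. 373.]
```

Request:
servo_tool(turn=[[-0.116,0.001,-0.001],[-0.116,0.001,-0.001],[-0.116,0.001,-0.001],[-0.116,0.001,-0.001],[-0.116,0.001,-0.001]], dp=[[-0.002,0.0163,-0.0086],[-0.002,0.0148,-0.0087],[-0.002,0.0132,-0.0086],[-0.002,0.0117,-0.0083],[-0.002,0.0103,-0.0078]], fingers=[0.0,0.0,0.0,0.0,0.0])

```text
clock: 18.85
position: [548.9, 129.6, 180.7]
ee_rot: [0.664, -0.615, 0.309, 0.292]
contact_force: [0.3, -0.4, -3.2]
gripper_width: 13.0
```

```bash
python3 tip.py 0 -4 180 25
python3 - <<'E'
from h import *
t=get_image('top');w=get_image('wrist')
a=cv2.resize(t['img'][170:290,140:360,::-1],(440,240),interpolation=2);cv2.imwrite('pics/t3.png',np.vstack([cv2.resize(a,(560,306)),cv2.resize(w['img'][:220,:,::-1],(560,220))]))
E
```

```text
tilt now 0.012 spout-hole [-11.9 145.1 162.2] j [ 0.79  0.55 -0.35  0.62 -1.39 -1.07] F [ 0.3 -0.4 -3.2] t 18.85
turn [ 0.002  0.    -0.   ] dp [ 0.0016  0.0071 -0.0272] dq 0.09 e 0.0
turn [ 0.002  0.    -0.   ] dp [ 0.0016  0.0071 -0.0272] dq 0.04 e 0.0
turn [ 0.002  0.    -0.   ] dp [ 0.0016  0.0071 -0.0272] dq 0.04 e 0.0
turn [ 0.002  0.    -0.   ] dp [ 0.0016  0.0071 -0.0272] dq 0.05 e 0.0
turn [ 0.002  0.    -0.   ] dp [ 0.0016  0.0071 -0.0272] dq 0.05 e 0.0
tcp [557. 165.  45.] wrist [543. 392. 238.]
```

View pics/t3.png

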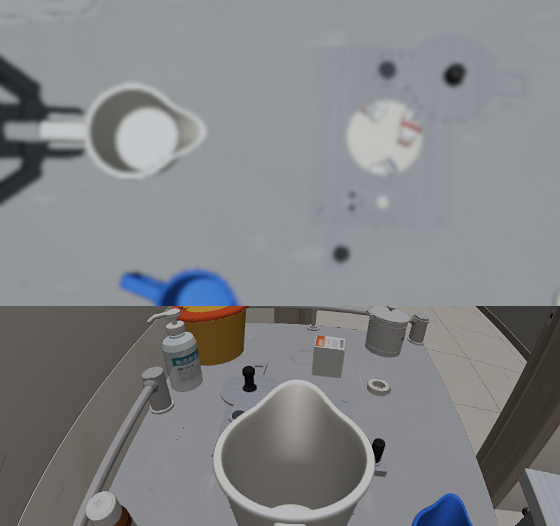

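The top half shows the jug empty at (147,138) and vials lying inside the box hole at (395,138). The lower half, the wrist view, shows the jug empty. All 12 pictures are used, so the rest is by numbers. I'll stand the jug down, release it and back off.

Request:
servo_tool(turn=[[0,0,0],[0,0,0],[0,0,0],[0,0,0],[0,0,0]], dp=[[0.0016,0.0071,-0.03],[0.0016,0.0071,-0.035],[0.0016,0.0071,-0.035],[0.0016,0.0071,-0.025],[0,0,-0.005]], fingers=[0.0,0.0,0.0,0.0,0.0])

```text
clock: 19.58
position: [555.7, 159.9, 47.1]
ee_rot: [0.665, -0.618, 0.305, 0.288]
contact_force: [-0.4, -0.1, 0.2]
gripper_width: 13.2
```

```bash
python3 tip.py 0 -4 172 22 2
```

```text
tilt now 0.002 spout-hole [ -5.4 174.8  27.3] j [ 0.81  0.74 -0.37  0.64 -1.21 -1.21] F [-0.4 -0.1  0.2] t 19.57
turn [-0.     0.001  0.   ] dp [ 0.0006 -0.0014 -0.0027] dq 0.12 e 0.0
turn [-0.     0.001  0.   ] dp [ 0.0006 -0.0014 -0.0027] dq 0.0 e 0.0
tcp [557. 157.  42.] wrist [543. 384. 235.]
```

Request:
servo_tool(turn=[[0,0,0],[0,0,0],[0,0,0],[0,0,0],[0,0,0]], dp=[[0,0,-0.003],[0,0,-0.002],[0,0,-0.001],[0,0,0],[0,0,0]], fingers=[0.0,0.0,0.0,0.0,0.0])

```text
clock: 20.2
position: [556.7, 159.8, 44.6]
ee_rot: [0.664, -0.62, 0.304, 0.285]
contact_force: [0.0, 0.4, -1.4]
gripper_width: 12.9
```

Request:
servo_tool(turn=[[0,0,0],[0,0,0],[0,0,0],[0,0,0],[0,0,0]], dp=[[0,0,0],[0,0,0],[0,0,0],[0,0,0],[0,0,0]], fingers=[0.015,0.02,0.03,0.04,0.05])

```text
clock: 20.82
position: [556.9, 159.8, 45.5]
ee_rot: [0.664, -0.62, 0.305, 0.285]
contact_force: [-0.5, -0.8, -0.5]
gripper_width: 50.1
```

Request:
servo_tool(turn=[[0,0,0],[0,0,0],[0,0,0],[0,0,0],[0,0,0]], dp=[[0,0.02,0.017],[0,0.03,0.025],[0,0.03,0.03],[0,0.01,0.05],[0,0,0.05]], fingers=[0.05,0.05,0.05,0.05,0.05])

```text
clock: 21.45
position: [554.3, 249.8, 218.0]
ee_rot: [0.664, -0.618, 0.304, 0.292]
contact_force: [0.0, 0.6, -0.3]
gripper_width: 50.0
```

```bash
python3 - <<'E'
from h import *
s=read_state();pose(s);log(s)
t=get_image('top');print([(round(r['score'],2),np.round(r['box']).tolist()) for r in search_frame('jug','top')])
g=get_image('side');print([(round(r['score'],2),np.round(r['box']).tolist()) for r in search_frame('jug','side')])
E
cat > fit.py <<'E'
from kin import *
D=[json.loads(l) for l in open('log.jsonl')]
r=least_squares(lambda P:np.concatenate([fk(q,P,SG)[0]-p for q,p,_ in D]),P0);print(r.x.round(1),np.abs(r.fun).max())
E
python3 fit.py
```

```text
t 21.45 p [554.3 249.8 218. ] j [ 0.915  0.629 -0.063  0.524 -1.605 -1.029] x [ 0.051 -0.643  0.765] y [-0.998 -0.066  0.011] z [ 0.043 -0.763 -0.644] F [ 0.   0.6 -0.3] w 50.0
[(0.68, [190.0, 276.0, 50.0, 35.0]), (0.64, [157.0, 209.0, 56.0, 31.0])]
[(0.86, [181.0, 192.0, 29.0, 55.0]), (0.56, [233.0, 168.0, 28.0, 44.0])]
[ 160.6  564.9    0.   421.8 -159.8  297.7] 2.7569058147491887e-12
```

Request:
servo_tool(turn=[[0.17,0,0],[0.17,0,0],[0.17,0,0],[0.17,0,0],[0.17,0,0]], dp=[[0.006,-0.035,0.005],[0.006,-0.045,0],[0.006,-0.045,0],[0.006,-0.045,0],[0.006,-0.045,0]], fingers=[0.05,0.05,0.05,0.05,0.05])

```text
clock: 22.28
position: [581.2, 32.2, 209.9]
ee_rot: [0.729, -0.684, 0.015, -0.01]
contact_force: [0.3, 0.1, -0.3]
gripper_width: 49.9
```

Request:
servo_tool(turn=[[0,0,0],[0,0,0],[0,0,0],[0,0,0],[0,0,0]], dp=[[0.006,-0.045,0],[0.006,-0.045,0],[0.006,-0.045,0],[0.006,-0.045,0],[0.003,-0.02,0]], fingers=[0.05,0.05,0.05,0.05,0.05])

```text
clock: 22.9
position: [603.6, -179.4, 202.8]
ee_rot: [0.726, -0.688, 0.009, -0.007]
contact_force: [-0.4, 0.1, -0.7]
gripper_width: 49.9
```

Run:
```python
from h import *
s=read_state();pose(s)
g=get_image('wrist')
print('pred knob px',proj(g,[614.6,-179.3,103],s).round(0), 'pred hole', proj(g,[560,-118.5,66],s).round(0),'pivot',proj(g,[621,-120.5,71],s).round(0))
for q in('hasp_knob','opening','jug','pin_knob'): print(q,[(round(r['score'],2),np.round(r['box']).tolist()) for r in search_frame(q,'wrist')[:3]])
v=g['img'].max(2); 
k,l,st,ce=cv2.connectedComponentsWithStats((v<45).astype(np.uint8))
for i in range(1,k):
    if 60<st[i,4]<4000: print(st[i],ce[i].round(1),onz(g,*ce[i],90,s).round(1))
```

```text
t 22.9 p [ 603.6 -179.4  202.8] j [-3.200e-02  4.010e-01 -4.100e-02  1.000e-03 -1.105e+00  8.500e-02] x [ 0.053 -0.999  0.003] y [-0.998 -0.053 -0.024] z [ 0.024 -0.002 -1.   ] F [-0.4  0.1 -0.7] w 49.9
pred knob px [274. 211.] pred hole [330. 263.] pivot [266. 260.]
hasp_knob [(0.62, [225.0, 116.0, 91.0, 155.0]), (0.53, [407.0, 282.0, 26.0, 23.0])]
opening [(0.97, [225.0, 114.0, 206.0, 205.0]), (0.65, [336.0, 231.0, 27.0, 36.0])]
jug [(0.65, [394.0, 356.0, 41.0, 57.0])]
pin_knob [(0.87, [408.0, 280.0, 20.0, 26.0])]
[259 190  23  30 523] [269.4 204.8] [ 619.2 -180.7   90. ]
[ 504  215   56  124 3029] [533.  277.2] [ 322.6 -115.3   90. ]
```

Request:
servo_tool(turn=[[0,0.024,0],[0,0,0],[0,0,0],[0,0,0],[0,0,0]], dp=[[0.0125,-0.001,-0.02],[0,0,-0.04],[0,0,-0.035],[0,0,-0.02],[0,0,0]], fingers=[0.05,0.05,0.05,0.05,0.05])

```text
clock: 23.78
position: [617.9, -169.4, 88.2]
ee_rot: [0.731, -0.683, 0.002, -0.001]
contact_force: [0.2, -0.4, 1.1]
gripper_width: 50.2
```

Run:
```python
from h import *
pose(read_state())
```

```text
t 23.77 p [ 617.9 -169.4   88.2] j [-0.015  0.534 -0.134  0.002 -0.898  0.081] x [ 0.067 -0.998  0.002] y [-0.998 -0.067 -0.005] z [ 0.005 -0.002 -1.   ] F [ 0.2 -0.4  1.1] w 50.2
```

Request:
servo_tool(turn=[[0,0,0],[0,0,0],[0,0,0],[0,0,0],[0,0,0]], dp=[[-0.0015,-0.0055,-0.004],[0,-0.0055,-0.004],[0,0,0],[0,0,0],[0,0,0]], fingers=[0.05,0.05,0.04,0.02,0.0])

```text
clock: 24.4
position: [618.6, -180.2, 83.9]
ee_rot: [0.731, -0.682, 0.005, -0.003]
contact_force: [-0.5, 1.4, -1.6]
gripper_width: 13.6
```

Request:
servo_tool(turn=[[0,0,0],[0,0,0],[0,0,0],[0,0,0],[0,0,0]], dp=[[0,0,0],[0,0,0],[0,0,0],[0,0,0],[0,0,0]], fingers=[0.0,0.0,0.0,0.0,0.0])

```text
clock: 25.02
position: [618.7, -180.1, 83.9]
ee_rot: [0.731, -0.682, 0.005, -0.003]
contact_force: [-0.5, -0.1, -0.0]
gripper_width: 13.6
```

```bash
cat > arc.py <<'E'
from h import *
import sys
s=read_state();pose(s);piv=np.array([621.,-120.]);p=s['position'][:2];d=p-piv
a=np.arctan2(d[1],d[0]); th=(a-np.pi)%(2*np.pi); th=th-2*np.pi if th>np.pi else th
print('radius',np.hypot(*d).round(1),'hasp angle',th.round(3))
n=int(sys.argv[1]);w=float(sys.argv[2]);last=p  # n rows of -w rad
rr=np.hypot(*d)
for k in range(1,n+1):
    b=a-w*k;q=piv+rr*np.array([np.cos(b),np.sin(b)]);print(((q-last)/1000).round(4));last=q
E
python3 arc.py 5 0.15
```

```text
t 25.02 p [ 618.7 -180.1   83.9] j [-0.032  0.541 -0.134  0.003 -0.884  0.1  ] x [ 0.069 -0.998  0.003] y [-0.998 -0.069 -0.012] z [ 0.012 -0.002 -1.   ] F [-0.5 -0.1 -0. ] w 13.6
radius 60.2 hasp angle 1.532
[-0.009  0.001]
[-0.0087  0.0024]
[-0.0083  0.0036]
[-0.0076  0.0048]
[-0.0068  0.0059]
```

Request:
servo_tool(turn=[[0,0,-0.15],[0,0,-0.15],[0,0,-0.15],[0,0,-0.15],[0,0,-0.15]], dp=[[-0.009,0.001,0],[-0.0087,0.0024,0],[-0.0083,0.0036,0],[-0.0076,0.0048,0],[-0.0068,0.0059,0]], fingers=[0.0,0.0,0.0,0.0,0.0])

```text
clock: 25.65
position: [578.5, -161.0, 83.9]
ee_rot: [-0.421, 0.907, -0.007, 0.002]
contact_force: [0.5, 2.2, -0.4]
gripper_width: 13.9
```

```bash
python3 arc.py 5 0.15
```

```text
t 25.65 p [ 578.5 -161.    83.9] j [ 0.003  0.479 -0.254  0.014 -0.829 -0.715] x [-0.646 -0.764  0.002] y [-0.764  0.646 -0.014] z [ 0.009 -0.01  -1.   ] F [ 0.5  2.2 -0.4] w 13.9
radius 59.1 hasp angle 0.768
[-0.0057  0.0068]
[-0.0046  0.0076]
[-0.0034  0.0082]
[-0.0021  0.0086]
[-0.0008  0.0088]
```

Request:
servo_tool(turn=[[0,0,-0.15],[0,0,-0.15],[0,0,-0.15],[0,0,-0.15],[0,0,-0.13]], dp=[[-0.0057,0.0068,0],[-0.0046,0.0076,0],[-0.0034,0.0082,0],[-0.0021,0.0086,0],[-0.0008,0.0088,0]], fingers=[0.0,0.0,0.0,0.0,0.0])

```text
clock: 26.28
position: [562.0, -118.4, 83.9]
ee_rot: [-0.059, 0.998, -0.007, 0.001]
contact_force: [1.8, -0.9, -3.5]
gripper_width: 13.9
```

Request:
servo_tool(turn=[[0,0,0],[0,0,0],[0,0,0],[0,0,0],[0,0,0]], dp=[[0,0.003,0],[0,0.003,0],[0,0.003,0],[0,0.003,0],[0,0.003,0]], fingers=[0.0,0.0,0.0,0.0,0.0])

```text
clock: 26.9
position: [561.9, -118.5, 83.9]
ee_rot: [-0.061, 0.998, -0.017, -0.002]
contact_force: [1.4, -13.1, -2.7]
gripper_width: 13.8
```

```bash
python3 arc.py 1 0.05
```

```text
t 26.9 p [ 561.9 -118.5   83.9] j [ 0.092  0.444 -0.329  0.047 -0.802 -1.573] x [-0.992 -0.122  0.005] y [-0.122  0.992 -0.034] z [-0.001 -0.034 -0.999] F [  1.4 -13.1  -2.7] w 13.8
radius 59.1 hasp angle -0.026
[0.0002 0.003 ]
```

Request:
servo_tool(turn=[[0,0,0],[0,0,0],[0,0,0],[0,0,0],[0,0,0]], dp=[[0,-0.0005,0],[0,0,0],[0,0,0],[0,0,0.02],[0,0,0.04]], fingers=[0.01,0.03,0.045,0.045,0.045])

```text
clock: 27.52
position: [559.5, -118.6, 142.1]
ee_rot: [-0.062, 0.998, -0.016, -0.005]
contact_force: [0.1, 0.9, -0.1]
gripper_width: 45.2
```

Request:
servo_tool(turn=[[0,0,-0.03],[0,0,-0.03],[0.034,0,-0.03],[0,0,-0.03],[0,0,0]], dp=[[-0.02,0,0.04],[-0.035,0,0.02],[-0.035,0,0],[-0.02,0,0],[-0.02,0,0]], fingers=[0.045,0.045,0.045,0.045,0.045])

```text
clock: 28.15
position: [429.1, -117.2, 208.5]
ee_rot: [-0.002, 1.0, 0.001, -0.0]
contact_force: [-0.2, -0.0, 0.4]
gripper_width: 45.2
```

Run:
```python
from h import *
from scipy.optimize import least_squares
t=cv2.imread('pics/t1.png');g=get_image('top')
gr=t.max(2);
def blobs(m,a0,a1):
    k,l,st,ce=cv2.connectedComponentsWithStats(m.astype(np.uint8))
    return [((ce[i]+.5)/5-.5+[255,170],st[i,4]) for i in range(1,k) if a0<st[i,4]<a1]
dk=blobs(gr<90,300,4000);wh=blobs(gr>175,100,30000)
for n,b in(('dark',dk),('white',wh)):
    for c,a in b: print(n,c.round(2),a,onz(g,*c,72).round(1))
s=read_state();pose(s)
w=get_image('wrist')
v=w['img'].max(2)
k,l,st,ce=cv2.connectedComponentsWithStats((v<50).astype(np.uint8))
for i in range(1,k):
    if 40<st[i,4]<4000: print('wrist dark',st[i],onz(w,*ce[i],64,s).round(1))
# hasp/knob in top now
m=g['img'].max(2)<80; k,l,st,ce=cv2.connectedComponentsWithStats(m.astype(np.uint8))
for i in range(1,k):
    if 15<st[i,4]<400: print('top dark now',st[i],onz(g,*ce[i],80).round(1))
```

```text
dark [291.66 196.91] 531 [ 622.  -119.2   72. ]
dark [318.08 198.96] 1268 [ 619.  -181.2   72. ]
dark [273.53 269.19] 573 [453.3 -81.1  72. ]
white [290.48 223.31] 16175 [ 560.  -117.8   72. ]
white [289.83 248.78] 217 [ 500.9 -117.5   72. ]
white [362.45 283.28] 109 [ 425.8 -286.9   72. ]
t 28.2 p [ 426.4 -117.2  208.3] j [ 0.099  0.092 -0.447 -0.004 -1.034 -1.665] x [-1.    -0.003  0.003] y [-0.002  1.     0.003] z [-0.003  0.003 -1.   ] F [-3.   0.  -0.6] w 45.3
wrist dark [ 283    0  119   32 3023] [257.9 -72.4  64. ]
wrist dark [314 216  18  23 306] [456.2 -80.4  64. ]
wrist dark [274 317  17  31 430] [ 581.6 -118.7   64. ]
top dark now [551 111   9  36 148] [ 814.8 -749.3   80. ]
top dark now [ 37 127  13   8  80] [759.4 457.7  80. ]
top dark now [459 135  12  14  94] [ 763.6 -527.2   80. ]
top dark now [330 138  10   6  47] [ 757.7 -216.2   80. ]
top dark now [353 143  16  14  65] [ 735.6 -270.4   80. ]
top dark now [226 144  16  11  77] [726.9  18.2  80. ]
top dark now [388 151  25  32 177] [ 691.9 -362.2   80. ]
top dark now [290 195   5   5  17] [ 620.6 -118.7   80. ]
top dark now [288 220   7   7  39] [ 560.4 -118.8   80. ]
top dark now [377 242   4  19  27] [ 499.7 -322.5   80. ]
top dark now [217 268  11  11  72] [443.6  37.2  80. ]
top dark now [422 291  16  29 175] [ 385.2 -435.1   80. ]
top dark now [132 294   3  25  37] [365.3 231.3  80. ]
top dark now [221 331   8   5  32] [309.1  25.9  80. ]
top dark now [ 19 333  15  15 132] [288.6 457.4  80. ]
top dark now [463 341  11  14 106] [ 289.1 -526.8   80. ]
```

Request:
servo_tool(turn=[[0,0,0],[0,0,0],[0,0,0],[0,0,0],[0,0,0]], dp=[[0.014,0.018,-0.03],[0.0137,0.018,-0.03],[0,0,-0.025],[0,0,-0.015],[0,0,0]], fingers=[0.045,0.045,0.045,0.045,0.045])

```text
clock: 28.88
position: [461.3, -78.9, 107.3]
ee_rot: [-0.003, 1.0, 0.001, 0.003]
contact_force: [0.6, -0.2, 0.5]
gripper_width: 44.9
```

Run:
```python
from h import *
pose(read_state())
```

```text
t 28.88 p [461.3 -78.9 107.3] j [ 0.178  0.257 -0.54  -0.002 -0.768 -1.741] x [-1.    -0.006 -0.006] y [-0.006  1.     0.002] z [ 0.006  0.002 -1.   ] F [ 0.6 -0.2  0.5] w 44.9
```

Request:
servo_tool(turn=[[0,0.006,0.006],[0,0,0],[0,0,0],[0,0,0],[0,0,0]], dp=[[-0.004,-0.0026,-0.01],[-0.003,0,-0.015],[0,0,-0.015],[0,0,-0.01],[0,0,0]], fingers=[0.045,0.045,0.045,0.045,0.045])

```text
clock: 29.5
position: [456.4, -81.8, 57.4]
ee_rot: [-0.007, 1.0, 0.001, 0.002]
contact_force: [0.8, 0.3, -0.2]
gripper_width: 45.0
```

Run:
```python
from h import *
s=read_state();pose(s)
w=get_image('wrist');v=w['img'].max(2)
k,l,st,ce=cv2.connectedComponentsWithStats((v<50).astype(np.uint8))
for i in range(1,k):
    if 40<st[i,4]<6000: print('wrist dark',st[i],onz(w,*ce[i],70,s).round(1))
print('pred pin',proj(w,[454,-81.5,79],s),proj(w,[454,-81.5,60],s))
print([(round(r['score'],2),np.round(r['box']).tolist()) for r in search_frame('pin_knob','wrist')])
```

```text
t 29.5 p [456.4 -81.8  57.4] j [ 0.173  0.331 -0.603 -0.003 -0.631 -1.727] x [-1.    -0.014 -0.005] y [-0.014  1.     0.003] z [ 0.005  0.003 -1.   ] F [ 0.8  0.3 -0.2] w 45.0
wrist dark [ 270  253   33   54 1487] [453.6 -80.8  70. ]
pred pin [284.55188027 291.21303153] [284.42562503 270.61696903]
[(0.75, [269.0, 246.0, 33.0, 64.0]), (0.36, [110.0, 226.0, 226.0, 188.0])]
```

Request:
servo_tool(turn=[[0,0.005,0.007],[0,0,0],[0,0,0],[0,0,0],[0,0,0]], dp=[[-0.002,0.0005,-0.003],[0,0,0],[0,0,0],[0,0,0],[0,0,0]], fingers=[0.045,0.045,0.03,0.018,0.0])

```text
clock: 30.22
position: [456.0, -81.0, 56.5]
ee_rot: [-0.011, 1.0, 0.002, 0.002]
contact_force: [-0.6, -0.9, 1.6]
gripper_width: 13.3
```

Request:
servo_tool(turn=[[0,0,0],[0,0,0],[0,0,0],[0,0,0],[0,0,0]], dp=[[0,0,0],[0,0,0],[0,0,0],[0,0,0],[0,0,0]], fingers=[0.0,0.0,0.0,0.0,0.0])

```text
clock: 30.85
position: [456.0, -81.0, 56.5]
ee_rot: [-0.011, 1.0, 0.002, 0.002]
contact_force: [0.0, -0.7, -0.3]
gripper_width: 12.7
```

Run:
```python
from h import *
for i in range(3): s=read_state();pose(s);get_image('top')
```

```text
t 30.85 p [456.  -81.   56.5] j [ 0.175  0.332 -0.605 -0.004 -0.628 -1.72 ] x [-1.    -0.022 -0.005] y [-0.022  1.     0.003] z [ 0.005  0.003 -1.   ] F [ 0.  -0.7 -0.3] w 12.7
t 30.9 p [456.  -81.   56.5] j [ 0.175  0.332 -0.605 -0.004 -0.628 -1.72 ] x [-1.    -0.022 -0.005] y [-0.022  1.     0.003] z [ 0.005  0.003 -1.   ] F [-0.2  0.4  0.9] w 12.9
t 30.95 p [456.  -81.   56.5] j [ 0.175  0.332 -0.605 -0.004 -0.628 -1.72 ] x [-1.    -0.022 -0.005] y [-0.022  1.     0.003] z [ 0.005  0.003 -1.   ] F [-0.5  0.6  0.5] w 13.1
```

Request:
servo_tool(turn=[[0,0,0],[0,0,0],[0,0,0],[0,0,0],[0,0,0]], dp=[[0,0,0.015],[0,0,0.02],[0,0,0.025],[0,0,0.02],[0,0,0]], fingers=[0.0,0.0,0.0,0.0,0.0])

```text
clock: 31.62
position: [454.7, -81.1, 137.3]
ee_rot: [-0.011, 1.0, 0.002, 0.001]
contact_force: [-0.0, 0.1, -1.5]
gripper_width: 12.9
```

Request:
servo_tool(turn=[[0,0,0],[0,0,0],[0,0,0],[0,0,0],[0,0,0]], dp=[[0.014,-0.01,0],[0.016,-0.012,0],[0.012,-0.01,0],[0.0055,-0.0045,0],[0,0,0]], fingers=[0.0,0.0,0.0,0.0,0.0])

```text
clock: 32.25
position: [503.5, -120.3, 132.8]
ee_rot: [-0.01, 1.0, 0.002, -0.003]
contact_force: [-0.9, -0.1, 0.3]
gripper_width: 12.7
```

Run:
```python
from h import *
s=read_state();pose(s);get_image('side');pose(read_state())
print([(round(r['score'],2),np.round(r['box']).tolist()) for r in search_frame('pin','side')])
print('pred',proj(get_image('side'),[501,-118,122.5]),proj(get_image('side'),[501,-118,72]))
```

```text
t 32.25 p [ 503.5 -120.3  132.8] j [ 0.077  0.305 -0.385 -0.005 -0.886 -1.624] x [-1.    -0.02   0.005] y [-0.02   1.     0.004] z [-0.005  0.004 -1.   ] F [-0.9 -0.1  0.3] w 12.7
t 32.3 p [ 503.2 -120.1  132.8] j [ 0.077  0.304 -0.386 -0.005 -0.886 -1.624] x [-1.    -0.021  0.005] y [-0.021  1.     0.004] z [-0.005  0.004 -1.   ] F [-0.4 -0.3 -0.2] w 13.0
[]
pred [262.30566379 225.20273915] [263.2947675  244.25264288]
```

Request:
servo_tool(turn=[[0,-0.01,0],[0,0,0],[0,0,0],[0,0,0],[0,0,0]], dp=[[0.0004,0.0025,-0.004],[0,0,-0.003],[0,0,0],[0,0,0],[0,0,0]], fingers=[0.0,0.0,0.0,0.0,0.0])

```text
clock: 33.08
position: [502.9, -116.2, 126.6]
ee_rot: [-0.011, 1.0, 0.002, 0.004]
contact_force: [-0.2, 0.3, -1.7]
gripper_width: 12.9
```

Run:
```python
from h import *
pose(read_state())
```

```text
t 33.08 p [ 502.9 -116.2  126.6] j [ 0.086  0.304 -0.405 -0.004 -0.854 -1.631] x [-1.    -0.023 -0.007] y [-0.023  1.     0.004] z [ 0.007  0.004 -1.   ] F [-0.2  0.3 -1.7] w 12.9
```

Request:
servo_tool(turn=[[0,0.002,0],[0,0,0],[0,0,0],[0,0,0],[0,0,0]], dp=[[0.0008,-0.0011,-0.002],[0,0,-0.002],[0,0,0],[0,0,0],[0,0,0]], fingers=[0.0,0.0,0.0,0.0,0.0])

```text
clock: 33.7
position: [503.9, -117.6, 122.3]
ee_rot: [-0.011, 1.0, 0.002, 0.003]
contact_force: [0.4, 0.7, -0.1]
gripper_width: 12.5
```

Run:
```python
from h import *
pose(read_state())
```

```text
t 33.7 p [ 503.9 -117.6  122.3] j [ 0.083  0.313 -0.406 -0.005 -0.847 -1.628] x [-1.    -0.023 -0.005] y [-0.023  1.     0.004] z [ 0.005  0.004 -1.   ] F [ 0.4  0.7 -0.1] w 12.5
```

Aligned. I'll descend slowly and watch the force.

Request:
servo_tool(turn=[[0,0,0],[0,0,0],[0,0,0],[0,0,0],[0,0,0]], dp=[[0,0,-0.002],[0,0,-0.002],[0,0,-0.002],[0,0,-0.002],[0,0,-0.002]], fingers=[0.0,0.0,0.0,0.0,0.0])

```text
clock: 34.33
position: [503.9, -117.5, 111.7]
ee_rot: [-0.011, 1.0, 0.002, 0.003]
contact_force: [-0.1, 0.7, 0.0]
gripper_width: 12.9
```

Run:
```python
from h import *
pose(read_state())
```

```text
t 34.33 p [ 503.9 -117.5  111.7] j [ 0.083  0.326 -0.418 -0.005 -0.821 -1.628] x [-1.    -0.023 -0.005] y [-0.023  1.     0.004] z [ 0.005  0.004 -1.   ] F [-0.1  0.7  0. ] w 12.9
```

Request:
servo_tool(turn=[[0,0,0],[0,0,0],[0,0,0],[0,0,0],[0,0,0]], dp=[[0,0,-0.004],[0,0,-0.004],[0,0,-0.004],[0,0,-0.004],[0,0,-0.004]], fingers=[0.0,0.0,0.0,0.0,0.0])

```text
clock: 34.95
position: [503.9, -117.5, 90.2]
ee_rot: [-0.011, 1.0, 0.002, 0.003]
contact_force: [-0.0, 0.4, 0.1]
gripper_width: 13.1
```

Request:
servo_tool(turn=[[0,0,0],[0,0,0],[0,0,0],[0,0,0],[0,0,0]], dp=[[0,0,-0.001],[0,0,-0.001],[0,0,-0.001],[0,0,-0.001],[0,0,0]], fingers=[0.0,0.0,0.0,0.0,0.0])

```text
clock: 35.58
position: [504.1, -117.5, 87.2]
ee_rot: [-0.012, 1.0, 0.002, 0.003]
contact_force: [-0.1, -0.1, -0.7]
gripper_width: 12.7
```

Run:
```python
from h import *
pose(read_state())
```

```text
t 35.58 p [ 504.1 -117.5   87.2] j [ 0.083  0.36  -0.445 -0.004 -0.76  -1.627] x [-1.    -0.023 -0.006] y [-0.023  1.     0.003] z [ 0.005  0.003 -1.   ] F [-0.1 -0.1 -0.7] w 12.7
```

Seated to within about a millimetre of the calculated height. I'll open slowly, rise and back away.

Request:
servo_tool(turn=[[0,0,0],[0,0,0],[0,0,0],[0,0,0],[0,0,0]], dp=[[0,0,0],[0,0,0],[0,0,0],[0,0,0],[0,0,0]], fingers=[0.015,0.02,0.03,0.04,0.045])

```text
clock: 36.2
position: [504.4, -117.6, 87.0]
ee_rot: [-0.012, 1.0, 0.002, 0.003]
contact_force: [0.9, 0.2, 0.6]
gripper_width: 45.0
```

Request:
servo_tool(turn=[[0,0,0],[0,0,0],[0,0,0],[0,0,0],[0,0,0]], dp=[[0,0,0.02],[0,0,0.03],[0,0,0.04],[-0.02,0,0.04],[-0.03,0,0.03]], fingers=[0.045,0.045,0.045,0.045,0.045])

```text
clock: 36.83
position: [452.1, -117.6, 248.1]
ee_rot: [-0.012, 1.0, 0.001, -0.001]
contact_force: [-0.0, 0.6, -0.0]
gripper_width: 45.1
```

Request:
servo_tool(turn=[[0,0,0],[0,0,0],[0,0,0],[0,0,0],[0,0,0]], dp=[[-0.03,0,0.02],[-0.02,0,0.02],[0,0,0],[0,0,0],[0,0,0]], fingers=[0.045,0.045,0.045,0.045,0.045])

```text
clock: 37.45
position: [400.3, -117.5, 290.8]
ee_rot: [-0.012, 1.0, 0.002, 0.002]
contact_force: [-0.0, -0.5, -0.4]
gripper_width: 45.2
```

Run:
```python
from h import *
s=read_state();pose(s);w=get_image('wrist');v=w['img'].max(2)
k,l,st,ce=cv2.connectedComponentsWithStats((v<50).astype(np.uint8))
for i in range(1,k):
    if 40<st[i,4]<4000: print('wrist dark',st[i],onz(w,*ce[i],95,s).round(1))
p=lambda P:proj(w,P,s).round(0).tolist()
print('pred seated knob bottom/top',p([502,-117.5,80]),p([502,-117.5,109.5]))
t=get_image('top');m=t['img'].max(2)<90;k,l,st,ce=cv2.connectedComponentsWithStats(m.astype(np.uint8))
for i in range(1,k):
    if 10<st[i,4]<200 and 255<ce[i][0]<365 and 170<ce[i][1]<290: print('top dark',st[i],onz(t,*ce[i],100).round(1))
for n in('top','side'):
    if n=='side': get_image(n)
    for q in('jug','prep_pad_box','tape_roll','iodine_bottle','pin_knob'): print(n,q,[(round(r['score'],2),np.round(r['box']).tolist()) for r in search_frame(q,n)[:2]])
```

```text
t 37.45 p [ 400.3 -117.5  290.8] j [ 0.105 -0.025 -0.354 -0.004 -1.239 -1.651] x [-1.    -0.023 -0.003] y [-0.023  1.     0.004] z [ 0.003  0.004 -1.   ] F [-0.  -0.5 -0.4] w 45.2
wrist dark [276 259  12  21 218] [ 504.2 -117.3   95. ]
wrist dark [  4 270  17  15  44] [ 554.2 -552.7   95. ]
wrist dark [273 295  14  24 267] [ 557.1 -118.8   95. ]
pred seated knob bottom/top [282.0, 262.0] [281.0, 274.0]
top dark [290 195   5   5  22] [ 618.  -118.2  100. ]
top dark [288 219   7   8  47] [ 559.1 -117.5  100. ]
top dark [288 246   6   6  28] [ 501.5 -117.3  100. ]
top jug [(0.92, [190.0, 274.0, 49.0, 27.0]), (0.81, [156.0, 209.0, 55.0, 31.0])]
top prep_pad_box [(0.73, [377.0, 239.0, 28.0, 25.0])]
top tape_roll [(0.5, [357.0, 279.0, 18.0, 20.0])]
top iodine_bottle [(0.56, [225.0, 134.0, 16.0, 22.0])]
top pin_knob []
side jug [(0.75, [178.0, 192.0, 36.0, 56.0]), (0.6, [235.0, 169.0, 25.0, 42.0])]
side prep_pad_box [(0.88, [298.0, 317.0, 39.0, 57.0])]
side tape_roll [(0.63, [245.0, 337.0, 26.0, 20.0])]
side iodine_bottle [(0.67, [328.0, 178.0, 17.0, 35.0])]
side pin_knob [(0.6, [261.0, 228.0, 7.0, 19.0])]
```

```bash
python3 -c "
from bench import *
print(job_done())"
```

```text
the job is handed in; nothing more can be done
None
```

The job is done and handed in at about 37.5 s of the 72 s allowed. The hand-in reported no verdict.

**What I did:**
- **Jug:** I gripped the white jug by its handle, turned it so the spout faced the hole, and set it down. I then regripped it at a shallower angle and tipped it to about 123° with the spout about 20 mm over the hole. The empty jug stands back on the trolley, let go from about 3 mm up.
- **Hasp:** I swung it against its hard stop.
- **Pin:** I lifted it from its bracket and lowered it through the eye and the hasp with no contact force felt.

**Last checks:**
- **Vials:** The top picture after pouring showed the jug empty and vials lying in the box. I did not count all three one by one.
- **Hasp:** It stopped against about 13 N. The last top picture shows the knob over the hole.
- **Pin:** The knob's position in the top, side and wrist pictures fits a seated, centred pin.
- **Jug and bystanders:** The detections show the jug upright. Carton, tape and bottle are where they started, to within a few pixels.

**What disagreed:**
- **Jug grip:** The handle sat about 5 mm off in the grip and the jug was turned about 4° from the nominal grasp. I corrected for both before pouring.
- **Limits of the checks:** After the 12 allowed pictures, I checked the hasp, the pin and the released jug only by detections and numbers.

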